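Line up cast bronze legs in the gang drilling jig

ROBOT

A 6-joint arm with a two-finger parallel gripper is mounted at the origin on the work surface. World frame = base frame: x ahead of the robot, y to its left, z up, the work surface at z = 0. Lengths are in m, angles in degrees, forces in N, time in s.
With the tool pointing down it reaches from about 0.4 to 0.925 m from the base axis. Payload 12.5 kg.
Tool frame: the origin (TCP) lies on the centre line of the jaws, within the pads' length; the fingertips stand 14 mm ahead of it and the grasp point (between the pads) lies 5 mm behind it; z points along the fingers, y is the line along which they close (so a half turn about z gives the same grasp; the last joint's range is limited). The gripper opens to 95 mm and grips with 3 to 60 N. Pads are 20 mm wide; open, the fingers measure 119 mm over their backs; the gripper's body (75 mm by 180 mm) begins 59 mm behind the grasp point.
Start: joints at [68.778, 28.126, 89.318, -0, 62.55, -6.05], TCP at [0.164, 0.603, 0.229] pointing down, gripper open.
Joint ranges: [-177.58, 177.58], [-47.91, 125.51], [2.72, 160], [-65.01, 245.01], [3.68, 167.84], [-153.87, 153.87]. Speed limits (degrees/s): [127.2, 127.2, 159.86, 180, 180, 180].

INTERFACE

Orientations are given as a 3x3 rotation matrix whose columns are the frame's x, y, z axes.
In Python, from plant import state, viewer, ctrl, finder gives the robot as it stands.
- The arm moves only by the shell command python3 -m inch 'ROWS' [OPENING]. ROWS is a JSON object of lists of equal length, an entry for each row: "xyz": the shift along the tool's x, y, z as a fraction of full scale, a list of three; "rotation": the turn, a rotation vector about the tool's x, y, z as a fraction of full scale, a list of three. In form: {"xyz": [[dx, dy, dz], ...], "rotation": [[ax, ay, az], ...]}. A call has exactly 8 rows; each row shifts and turns the commanded pose from where the row before left it, along the tool's axes as they then stand; what a row does not reach is not made up. Full scale, the value 1, is 0.12 m for a shift and 6 degrees for a turn. A row lasts 1/12 s, in which the tool goes at most 41.7 mm and 7.16 degrees, less where a joint would pass 70% of its speed; a pose out of reach is approached as far as the arm can. A call with a number of a shift or a turn outside -1 to 1 is refused whole. A call with a gripper value outside its range is refused whole. OPENING is the closure, from 0 (fully open) to 1 (shut), set as the call begins (- or left out, the last holds). The fingers move at their own pace and stop on an object; the grip force is fixed at half the most. Time passes only in rows, so rows that do not move let the fingers close, or fill a call up. It gives the time, the measured TCP pose, the force, the opening and the grip force at its end, in the units of the state.
- state(): the state, without advancing time (a new reading comes with each control period).
- viewer.snapshot(name): name is "scene" or "top" or "wrist"; returns a dict with "pixels" (420x560x3 uint8, red, green, blue), "z_map" (420x560 float32, m along the optical axis (not along the pixel's ray), 0 where there is no reading), "vfov" (degrees; the focal length in pixels is half the picture's height over the tangent of half this angle, whatever the lens; pixels are square), "cx", "cy" (the principal point, pixels), "xyz" and "attitude" of the camera in the world; the wrist camera has in their place "T_tool_cam" (4x4, takes a point from camera to tool coordinates, whose origin is the TCP and whose axes are the flange's). Camera axes: x right, y up, looking along -z (the intrinsics and any distortion apply to the point x, -y, -z); pixel columns grow to the right and rows downward; lengths in m; the calibration is good to about 2 mm. A picture is of the moment at which its call begins: read the wrist's pose just before it.
- ctrl.sign_off(): hands the job in; it is judged then, once.
Trained networks look in the newest picture that a camera, given by its name, has taken for a name from the list of things; names that differ only in an ending like _2 or _b are one class to them, and where a whole thing is asked for, a point or a joint stands for the part that bears it (a point fixed in the world has none). Each returns a list of dicts, best first, with "confidence" (0 to 1); they miss things now and then, are a little off and sometimes report something else, mostly with a low value. They report only what shows in the picture. A call takes as long as a camera call. They do not tell look-alikes from the thing itself.
- finder.recognise(camera, thing): "position" ([x, y, z] in m, in world coordinates, good to about 4 mm: the middle of the surface that is visible of it).
- finder.trace(camera, thing): "region" (420x560 bool, what is visible of it).
The state is a dict: "time": time; "joint_positions": joint angles; "qvel": joint speeds; "joint_torque": joint torques, N m; "tcp_pos": TCP position; "ee_rot": TCP orientation; "contact_force": force on the tool from outside, world axes, zero at the start; "moment": the same for the moment, N m; "finger_gap": opening from 0.0 (shut) to 1.0 (fully open); "grip_force": force on a finger pad.
Only numpy, scipy, OpenCV 4.12 (cv2) and the standard library are available. Lean on these libraries where they do the work, as an engineer would, in place of code of your own. Each camera call takes 0.05 s, during which the arm holds its last target. There are 200 camera calls.

TASK

Set the cast bronze legs up for drilling: lay every leg that is here into a bay of its own in the jig, square foot towards the jig's open front edge, then bring the aluminium straightedge up flush against that front edge so that all the feet stand level with it. With the feet lined up, press the black clamp handle down until it snaps over and stays, and put the straightedge back flat in the red tray. Leave the hammer, the bronze cup and the grinder where they are.

Things in the scene. Friction and masses are not known exactly. Their poses are not given: they have to be found in the camera images.
- leg1: cast bronze leg, about 0.35 kg, 180 mm long: square foot block 30 x 30 mm for the first 40 mm, round barrel 26 mm in diameter to 140 mm, round end 30 mm in diameter. Origin: centre of the flat foot face; x runs along the leg to the round end (balance point x = 85 mm). Starts on a rubber mat, axis 18 mm above the bench, x roughly away from the robot. Two to four legs, all alike.
- leg2: cast bronze leg, about 0.35 kg, 180 mm long: square foot block 30 x 30 mm for the first 40 mm, round barrel 26 mm in diameter to 140 mm, round end 30 mm in diameter. Origin: centre of the flat foot face; x runs along the leg to the round end (balance point x = 85 mm). Starts on a rubber mat, axis 18 mm above the bench, x roughly away from the robot. Two to four legs, all alike.
- leg3: cast bronze leg, about 0.35 kg, 180 mm long: square foot block 30 x 30 mm for the first 40 mm, round barrel 26 mm in diameter to 140 mm, round end 30 mm in diameter. Origin: centre of the flat foot face; x runs along the leg to the round end (balance point x = 85 mm). Starts on a rubber mat, axis 18 mm above the bench, x roughly away from the robot. Two to four legs, all alike.
- leg4: cast bronze leg, about 0.35 kg, 180 mm long: square foot block 30 x 30 mm for the first 40 mm, round barrel 26 mm in diameter to 140 mm, round end 30 mm in diameter. Origin: centre of the flat foot face; x runs along the leg to the round end (balance point x = 85 mm). Starts on a rubber mat, axis 18 mm above the bench, x roughly away from the robot. Two to four legs, all alike.
- straightedge: aluminium straightedge 320 mm long (its y), 0.5 kg: flat body 60 mm wide, 18 mm high, with an upright grip rib 10 mm thick along the back, up to z = 55 mm. Origin: middle of the front edge, on the underside; x points forward, so the body spans x = -60 to 0 and the rib x = -60 to -50 mm. Starts flat in the red tray, front edge away from the robot.
- jig: jig fixed to the bench: aluminium plate 300 mm deep (x), 370 mm wide (y), 8 mm thick. Origin: middle of its front edge, at bench height; x points from that edge to the back, away from the robot, z up. The front face (x = 0) is the plate's plain 8 mm edge. Four bays along x between steel pins; no back stop, so a leg with its foot proud of the edge slides back when pushed (no pin stands in its way).
- bay2 (a point): front end of the second bay on the plate's top (jig x = 0, y = -33, z = 8 mm). All bays are alike: round-nosed pins 10 mm thick, tops 28 mm above the bench, at jig x = 20 and 135 mm, 22 mm to either side of the bay's centre line (34 mm free between). Fingers can go down between x = 26 and 129 mm. A seated leg's axis is 23 mm above the bench; its foot is level at jig x = 0.
- bay1 (a point): front end of the first bay, like bay2, on the plate's top (jig x = 0, y = -99, z = 8 mm)
- bay3 (a point): front end of the third bay, like bay2, on the plate's top (jig x = 0, y = 33, z = 8 mm)
- bay4 (a point): front end of the fourth bay, like bay2, on the plate's top (jig x = 0, y = 99, z = 8 mm)
- clamp (a joint): angle of the hold-down clamp, rad: 0 = sprung up, 0.95 = fully down. A rubber-faced steel beam across the bays turns with the handle. An over-centre spring pushes up until about 0.7 rad, then snaps down and holds; the handle needs 4 to 8 N. Down, the beam presses on the legs' round ends (jig x = 167 to 187 mm); up, it leaves room to lower a leg with its foot 5 to 25 mm proud of the front edge.
- handle (a point): middle of the black grip of the clamp handle: round, 22 mm in diameter, 85 mm long, pointing from the hinge to the jig's front; 160 mm from the hinge axis, at jig y = 170 mm. Up, it rises towards the front at 0.70 rad above level, this point 178 mm above the bench, its end 210 mm; down, it slopes 0.25 rad below level, this point 35 mm above the bench.
- clamp_hinge (a point): point on the clamp's hinge axis in line with the handle: jig x = 262, y = 170, z = 75 mm. The axis runs along the jig's y; pressed from above, the handle swings down towards the jig's front.
- tray: red steel tool tray fixed to the bench, 130 x 370 mm outside, walls 3 mm thick and 25 mm high, floor 3 mm. Origin: centre of the underside; y along its length.
- hammer: hammer, 300 mm long, lying to the left of the mat; leave alone. Origin: under its middle.
- cup: tapered bronze cup casting, 100 mm high and 94 mm across, standing mouth down beyond the jig and the mat; leave alone. Origin: centre of its underside.
- grinder: blue angle grinder, about 250 mm long, lying to the right of the jig; leave alone. Origin: under its middle.
There are look-alikes about, which are no part of the job. Leave any orange look-alike of the leg4 alone. Leave any orange look-alike of the leg3 alone.

How it is judged (in metres and radians):
On the way, in this order (a step that is already met when the one before it is completed fails the run):
1. every leg lies in a bay and the straightedge lies flush along the jig's front edge, all the feet level with it (x of leg1 in the frame of jig between -0.003 and 0.003 m and y of leg1 in the frame of jig between -0.115 and 0.115 m and z of leg1 in the frame of jig between 0.018 and 0.028 m and angle between the x axis of each of leg1, leg2, leg3, leg4 and the x axis of jig, either way round below 0.06 rad and x of leg2 in the frame of jig between -0.003 and 0.003 m and y of leg2 in the frame of jig between -0.115 and 0.115 m and z of leg2 in the frame of jig between 0.018 and 0.028 m and x of leg3 in the frame of jig between -0.003 and 0.003 m and y of leg3 in the frame of jig between -0.115 and 0.115 m and z of leg3 in the frame of jig between 0.018 and 0.028 m and x of leg4 in the frame of jig between -0.003 and 0.003 m and y of leg4 in the frame of jig between -0.115 and 0.115 m and z of leg4 in the frame of jig between 0.018 and 0.028 m and x of straightedge in the frame of jig between -0.003 and 0.003 m and angle between the x axis of straightedge and the x axis of jig, either way round below 0.02 rad and y of straightedge in the frame of jig between -0.1 and 0.1 m and z of straightedge in the frame of jig below 0.005 m and value of joint clamp below 0.5 rad), for 0.2 s.
2. the clamp is pressed down until it holds, the feet still level with the front edge (x of leg1 in the frame of jig between -0.003 and 0.003 m and y of leg1 in the frame of jig between -0.115 and 0.115 m and z of leg1 in the frame of jig between 0.018 and 0.028 m and angle between the x axis of each of leg1, leg2, leg3, leg4 and the x axis of jig, either way round below 0.06 rad and x of leg2 in the frame of jig between -0.003 and 0.003 m and y of leg2 in the frame of jig between -0.115 and 0.115 m and z of leg2 in the frame of jig between 0.018 and 0.028 m and x of leg3 in the frame of jig between -0.003 and 0.003 m and y of leg3 in the frame of jig between -0.115 and 0.115 m and z of leg3 in the frame of jig between 0.018 and 0.028 m and x of leg4 in the frame of jig between -0.003 and 0.003 m and y of leg4 in the frame of jig between -0.115 and 0.115 m and z of leg4 in the frame of jig between 0.018 and 0.028 m and value of joint clamp above 0.88 rad), for 0.2 s.
At the end, for the whole second after the job is handed in: every leg present lies down in a bay of the jig (axis within 5 mm of its seated height and 0.06 rad of the jig's x), its foot face within 3 mm of the jig's front edge; the clamp is down by itself (above 0.88 rad); the straightedge lies flat on the floor of the red tray; everything is at rest (all of step 2 and z of straightedge in the frame of tray between 0 and 0.007 m and horizontal distance between straightedge and tray below 0.07 m and angle between straightedge's own z axis and vertical below 0.06 rad and linear speed of each of straightedge, leg1, leg2, leg3, leg4 below 0.02 m/s); the robot touches nothing.
It fails at once if the hammer is pushed more than 30 mm from its place (distance of hammer from where it was at the start of the episode above 0.03 m).
It fails at once if the cup is pushed more than 30 mm from its place (distance of cup from where it was at the start of the episode above 0.03 m).
It fails at once if the grinder is pushed more than 30 mm from its place (distance of grinder from where it was at the start of the episode above 0.03 m).
Of leg1, leg2, leg3, leg4 only 2 to 4 are there at a start; the rules pass over those that are not, and their reading is None.
At some moment in a run one of straightedge may be knocked a few centimetres aside while the robot is not near it.
Once in a run the grip may slacken for a moment while it holds something.
It also fails if it takes over 210 s, if anything falls off the work surface, if the arm or the gripper's body presses on something with over 40 N, if the wrist force passes 120 N, or if a joint passes its speed limit or range.

## Working session

There is one attempt and no reset: what is moved stays moved. The work goes in short steps, Python scripts to look and compute and a shell command to move; the robot and the scene stay as the last step left them, time stands still between calls to the robot, and variables do not carry over. Pictures are saved under pics/ and viewed, at most 18 in all, crops included, and the job is handed in when it is done.

```bash
ls; mkdir -p pics
cat > h.py <<'E'
import numpy as np, cv2
from plant import state, viewer, ctrl, finder
def snap(n):
    s=state(); d=viewer.snapshot(n); d['s']=s
    if n=='wrist':
        T=np.eye(4);T[:3,:3]=np.array(s['ee_rot']);T[:3,3]=s['tcp_pos'];T=T@np.array(d['T_tool_cam'])
    else:
        T=np.eye(4);T[:3,:3]=np.array(d['attitude']);T[:3,3]=d['xyz']
    d['T']=T
    f=210/np.tan(np.radians(d['vfov'])/2); d['f']=f
    v,u=np.mgrid[0:420,0:560]; z=d['z_map']
    P=np.stack([(u-d['cx'])/f*z,-(v-d['cy'])/f*z,-z],-1)
    d['P']=P@T[:3,:3].T+T[:3,3]; d['P'][z==0]=np.nan
    return d
def save(d,name): cv2.imwrite('pics/'+name,d['pixels'][:,:,::-1])
E
python3 - <<'E'
from h import *
for n in ['top','scene']:
    d=snap(n); save(d,n+'0.png'); print(n,[k for k in d if k not in('pixels','z_map','P')],d['vfov'],d['cx'],d['cy'],d.get('distortion'),np.round(d['T'],3).tolist())
    for t in ['leg1','straightedge','jig','tray','handle','clamp','hammer','cup','grinder']:
        print(t,[(np.round(r['position'],3).tolist(),round(r['confidence'],2)) for r in finder.recognise(n,t)])
E
```

```text
pics
top ['vfov', 'cx', 'cy', 'xyz', 'attitude', 's', 'T', 'f'] 49.51341449137986 281.9172537446422 211.99326109387619 None [[0.02, 0.992, -0.128, 0.277], [-1.0, 0.02, 0.001, 0.088], [0.003, 0.128, 0.992, 1.612], [0.0, 0.0, 0.0, 1.0]]
leg1 [([0.597, 0.269, 0.029], 0.88), ([0.584, 0.326, 0.028], 0.84), ([0.162, 0.31, 0.029], 0.84), ([0.593, 0.411, 0.034], 0.7), ([0.385, 0.684, 0.029], 0.66), ([0.592, 0.202, 0.031], 0.64)]
straightedge [([0.354, 0.293, 0.02], 0.62)]
jig [([0.624, -0.171, 0.006], 0.96), ([0.546, -0.501, 0.059], 0.36)]
tray [([0.38, 0.291, 0.003], 0.77)]
handle [([0.674, -0.149, 0.136], 0.69)]
clamp [([0.674, -0.148, 0.134], 0.96)]
hammer [([0.618, 0.534, 0.027], 0.94)]
cup [([0.765, 0.144, 0.087], 0.66)]
grinder []
scene ['vfov', 'cx', 'cy', 'xyz', 'attitude', 's', 'T', 'f'] 47.01971016579308 288.28277449752585 209.7084653596477 None [[0.242, -0.592, 0.769, 1.957], [0.97, 0.152, -0.189, -0.261], [-0.005, 0.791, 0.611, 1.312], [0.0, 0.0, 0.0, 1.0]]
leg1 [([0.601, 0.323, 0.031], 0.75), ([0.396, 0.677, 0.022], 0.73), ([0.602, 0.262, 0.029], 0.6), ([0.598, 0.2, 0.032], 0.57), ([0.605, 0.415, 0.032], 0.55), ([0.165, 0.314, 0.025], 0.54), ([0.668, -0.171, 0.01], 0.27)]
straightedge [([0.335, 0.287, 0.024], 0.86)]
jig [([0.675, -0.171, 0.011], 0.59)]
tray [([0.807, 0.132, 0.064], 0.72), ([0.415, 0.275, 0.006], 0.59)]
handle [([0.656, 0.536, 0.022], 0.62), ([0.686, -0.14, 0.132], 0.57)]
clamp [([0.573, -0.506, 0.06], 0.72), ([0.67, -0.17, 0.012], 0.43)]
hammer [([0.658, 0.535, 0.024], 0.97), ([0.338, 0.286, 0.024], 0.42)]
cup [([0.803, 0.135, 0.061], 0.57)]
grinder [([0.572, -0.508, 0.06], 0.97)]
```

View pics/top0.png

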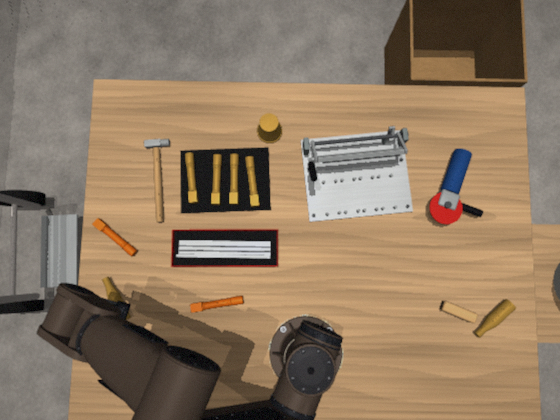

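View pics/scene0.png

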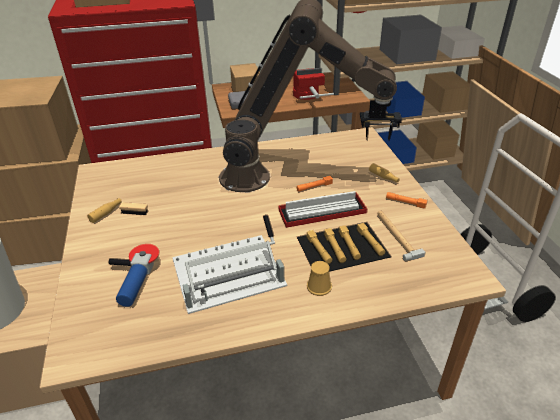

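```bash
cat >> h.py <<'E'
def plan(xyz,yaw,quiet=False):
    """desired: tool down, tool x-axis at world yaw (deg). prints rotation rows (units 6deg) then shift (tool axes after rotation, units .12m)"""
    s=state();R=np.array(s['ee_rot']);p=np.array(s['tcp_pos'])
    from scipy.spatial.transform import Rotation as Ro
    c,q=np.cos(np.radians(yaw)),np.sin(np.radians(yaw))
    D=np.array([[c,q,0],[q,-c,0],[0,0,-1.]])
    rv=np.degrees(Ro.from_matrix(R.T@D).as_rotvec())/6
    sh=D.T@(np.array(xyz)-p)/.12
    print('rot',np.round(rv,3),'shift',np.round(sh,3))
def st():
    s=state();R=np.array(s['ee_rot'])
    print('t',round(s['time'],2),'p',np.round(s['tcp_pos'],4),'yaw',round(np.degrees(np.arctan2(R[1,0],R[0,0])),2),'tilt',np.round(R[:,2],3),'gap',round(s['finger_gap'],3),'F',np.round(s['contact_force'],1),'grip',round(s['grip_force'],1),'j',np.round(s['joint_positions'],0))
E
python3 - <<'E'
from h import *
st(); d=snap('wrist'); print(np.round(d['T_tool_cam'],3),d['vfov'])
plan([.5,.3,.38],0); plan([.5,.3,.38],180); plan([.5,.3,.38],90); 
d=snap('top');P=d['P']
rg=finder.trace('top','jig')
m=rg[0]['region']; print(m.sum(),rg[0]['confidence'])
q=P[m]; q=q[(abs(q[:,2]-.008)<.01)]
print(cv2.minAreaRect((q[:,:2]*1000).astype(np.float32)))
for r in finder.trace('top','leg1'):
    q=P[r['region']]; q=q[q[:,2]>.0]; print(np.round(q.mean(0),3),cv2.minAreaRect((q[:,:2]*1000).astype(np.float32)),r['region'].sum())
for t in ['tray','straightedge']:
  for r in finder.trace('top',t):
    q=P[r['region']];  print(t,np.round(q.mean(0),3),cv2.minAreaRect((q[:,:2]*1000).astype(np.float32)),r['region'].sum())
E
```

```text
t 1.0 p [0.1635 0.6032 0.2287] yaw 164.83 tilt [ 0.  0. -1.] gap 1.001 F [1.2 0.1 0.4] grip 0.0 j [69. 28. 89. -0. 63. -6.]
[[-0.     0.965  0.262  0.072]
 [ 1.     0.     0.     0.001]
 [ 0.     0.262 -0.965 -0.157]
 [ 0.     0.     0.     1.   ]] 67.24473612990653
rot [ 0.0000e+00 -1.0000e-03  2.7471e+01] shift [ 2.804  2.527 -1.261]
rot [ 0.     0.    -2.529] shift [-2.804 -2.527 -1.261]
rot [ 0.    -0.    12.471] shift [-2.527  2.804 -1.261]
8429 0.68
((627.7008666992188, -173.70762634277344), (306.7386779785156, 369.5993347167969), 7.421067714691162)
[0.596 0.261 0.029] ((599.6629028320312, 261.357421875), (181.0260009765625, 29.191402435302734), 1.569866418838501) 406
[0.597 0.412 0.029] ((601.4918823242188, 413.4999084472656), (179.99783325195312, 30.961463928222656), 7.681323051452637) 399
[0.591 0.197 0.029] ((591.875244140625, 197.62351989746094), (178.71261596679688, 31.85320281982422), 8.231084823608398) 398
[0.595 0.324 0.029] ((597.399658203125, 327.21136474609375), (178.9345703125, 35.221412658691406), 0.1771283596754074) 391
[0.164 0.307 0.026] ((163.45550537109375, 306.3240966796875), (31.808446884155273, 180.00894165039062), 11.129334449768066) 465
[0.389 0.673 0.024] ((389.0348815917969, 675.5271606445312), (192.70068359375, 39.940208435058594), 53.488304138183594) 487
tray [nan nan nan] ((299.1628723144531, 287.6019287109375), (137.22900390625, 356.92303466796875), 21.18381118774414) 2455
straightedge [nan nan nan] ((349.25982666015625, 290.2740173339844), (62.05463790893555, 328.29296875), 1.6491868495941162) 1668
straightedge [nan nan nan] ((695.7918090820312, -152.1453857421875), (151.0269012451172, 368.7140197753906), 19.639463424682617) 1238
```

```bash
python3 -m inch '{"xyz":[[0,0,-0.158],[0,0,-0.158],[0,0,-0.158],[0,0,-0.158],[0,0,-0.158],[0,0,-0.158],[0,0,-0.158],[0,0,-0.158]],"rotation":[[0,0,-0.316],[0,0,-0.316],[0,0,-0.316],[0,0,-0.316],[0,0,-0.316],[0,0,-0.316],[0,0,-0.316],[0,0,-0.316]]}' 0
python3 -m inch '{"xyz":[[-0.175,-0.158,0],[-0.175,-0.158,0],[-0.175,-0.158,0],[-0.175,-0.158,0],[-0.175,-0.158,0],[-0.175,-0.158,0],[-0.175,-0.158,0],[-0.175,-0.158,0]],"rotation":[[0,0,0],[0,0,0],[0,0,0],[0,0,0],[0,0,0],[0,0,0],[0,0,0],[0,0,0]]}' 
python3 -m inch '{"xyz":[[-0.175,-0.158,0],[-0.175,-0.158,0],[-0.175,-0.158,0],[-0.175,-0.158,0],[-0.175,-0.158,0],[-0.175,-0.158,0],[-0.175,-0.158,0],[-0.175,-0.158,0]],"rotation":[[0,0,0],[0,0,0],[0,0,0],[0,0,0],[0,0,0],[0,0,0],[0,0,0],[0,0,0]]}'
python3 - <<'E'
from h import *
st(); d=snap('wrist'); save(d,'w1.png'); P=d['P']
plan([.5,-.17,.38],180)
for t in ['leg1','tray','straightedge']:
  for r in finder.trace('wrist',t):
    q=P[r['region']]; q=q[np.isfinite(q[:,0])]
    print(t,round(r['confidence'],2),np.round(np.median(q,0),4),cv2.minAreaRect((q[:,:2]*1000).astype(np.float32)),r['region'].sum())
E
```

```text
time: 1.97
tcp_pos: [0.1635, 0.6031, 0.3813]
ee_rot: [[-1.0, -0.002, 0.0], [-0.002, 1.0, 0.0], [-0.0, 0.0, -1.0]]
contact_force: [1.1, 0.2, 0.3]
finger_gap: 1.0
grip_force: 0.0
time: 2.63
tcp_pos: [0.3323, 0.4505, 0.3805]
ee_rot: [[-1.0, -0.0, 0.0], [-0.0, 1.0, 0.0], [-0.0, 0.0, -1.0]]
contact_force: [0.5, 0.2, -0.0]
finger_gap: 1.004
grip_force: 0.0
time: 3.3
tcp_pos: [0.5004, 0.2987, 0.3804]
ee_rot: [[-1.0, 0.0, 0.0], [0.0, 1.0, 0.0], [-0.0, 0.0, -1.0]]
contact_force: [-0.3, 0.1, -0.8]
finger_gap: 0.999
grip_force: 0.0
t 3.3 p [0.5004 0.2987 0.3804] yaw 179.99 tilt [ 0.  0. -1.] gap 0.999 F [-0.3  0.1 -0.8] grip 0.0 j [ 24.  18.  82.   0.  80. -66.]
rot [-0.012  0.008 -0.021] shift [ 0.028 -3.884 -0.   ]
leg1 0.97 [0.5861 0.3261 0.0313] ((595.41015625, 326.81072998046875), (30.8253116607666, 178.68238830566406), 89.84945678710938) 1715
leg1 0.95 [0.5885 0.414  0.0313] ((601.187255859375, 420.8843078613281), (183.7984619140625, 37.980037689208984), 8.068068504333496) 1788
leg1 0.78 [0.5894 0.2652 0.0315] ((598.0289916992188, 264.65081787109375), (178.9539337158203, 31.020748138427734), 2.0872459411621094) 1666
leg1 0.77 [0.3854 0.6718 0.0273] ((386.10491943359375, 686.4403076171875), (203.79702758789062, 48.1958122253418), 54.6347770690918) 2815
leg1 0.61 [0.5783 0.2016 0.0312] ((598.28759765625, 196.44064331054688), (195.17398071289062, 39.80174255371094), 8.027915954589844) 1897
tray 0.86 [0.3794 0.2866 0.0049] ((350.4023132324219, 287.3869934082031), (139.70022583007812, 390.6632080078125), 1.3096399307250977) 12389
straightedge 0.88 [0.3441 0.2897 0.0226] ((342.66082763671875, 293.51995849609375), (75.27931213378906, 347.92333984375), 0.240056574344635) 10893
```

View pics/w1.png

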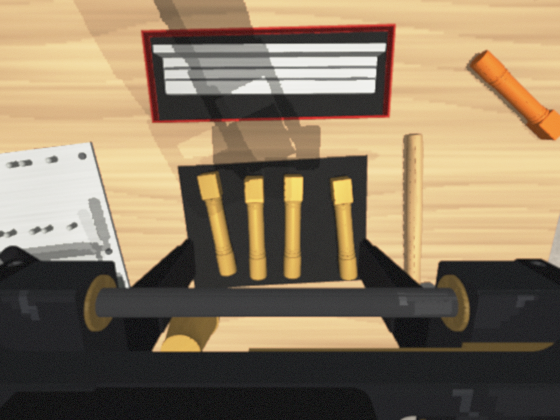

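```bash
cat >> h.py <<'E'
def legfit(d,region):
    q=d['P'][cv2.erode(region.astype(np.uint8),np.ones((3,3)))>0]; q=q[np.isfinite(q[:,0])]; q=q[(q[:,2]>.02)&(q[:,2]<.045)]
    v=cv2.fitLine(q[:,:2].astype(np.float32),cv2.DIST_HUBER,0,.005,.005).ravel()
    u=v[:2]*np.sign(v[0]); c=v[2:]; t=(q[:,:2]-c)@u
    lo,hi=np.percentile(t,[.5,99.5]); f=c+(lo-.0015)*u
    return f,np.degrees(np.arctan2(u[1],u[0])),hi-lo,q[:,2].max()
E
python3 - <<'E'
from h import *
d=snap('wrist')
for r in finder.trace('wrist','leg1'):
    f,a,l,z=legfit(d,r['region']); print(np.round(f,4),round(a,2),round(l,3),round(z,3))
E
python3 -m inch '{"xyz":[[0,-0.324,0],[0,-0.324,0],[0,-0.324,0],[0,-0.324,0],[0,-0.324,0],[0,-0.324,0],[0,-0.324,0],[0,-0.324,0]],"rotation":[[0,0,0],[0,0,0],[0,0,0],[0,0,0],[0,0,0],[0,0,0],[0,0,0],[0,0,0]]}' 
python3 -m inch '{"xyz":[[0,-0.324,0],[0,-0.324,0],[0,-0.324,0],[0,-0.324,0],[0,0,0],[0,0,0],[0,0,0],[0,0,0]],"rotation":[[0,0,0],[0,0,0],[0,0,0],[0,0,0],[0,0,0],[0,0,0],[0,0,0],[0,0,0]]}'
python3 - <<'E'
from h import *
st(); d=snap('wrist'); save(d,'w2.png'); P=d['P']
np.savez('jig.npz',px=d['pixels'],P=P)
for t in ['jig','handle']:
  for r in finder.trace('wrist',t):
    q=P[r['region']]; q=q[np.isfinite(q[:,0])]
    print(t,round(r['confidence'],2),np.round(np.median(q,0),4),cv2.minAreaRect((q[:,:2]*1000).astype(np.float32)),r['region'].sum())
E
```

```text
[0.5013 0.1888] 8.97 0.175 0.038
[0.508  0.2625] 1.68 0.174 0.036
[0.3303 0.5999] 52.08 0.175 0.034
[0.5049 0.3262] 0.06 0.176 0.037
[0.5098 0.4024] 7.76 0.174 0.037
time: 4.27
tcp_pos: [0.4988, -0.0118, 0.3807]
ee_rot: [[-1.0, -0.002, 0.001], [-0.002, 1.0, 0.0], [-0.001, 0.0, -1.0]]
contact_force: [1.2, -0.4, -0.0]
finger_gap: 1.0
grip_force: 0.0
time: 4.93
tcp_pos: [0.4996, -0.1652, 0.3805]
ee_rot: [[-1.0, -0.002, 0.0], [-0.002, 1.0, 0.0], [-0.0, 0.0, -1.0]]
contact_force: [0.1, -0.7, 0.2]
finger_gap: 1.0
grip_force: 0.0
t 4.93 p [ 0.4996 -0.1652  0.3805] yaw -179.9 tilt [ 0.  0. -1.] gap 1.0 F [ 0.1 -0.7  0.2] grip 0.0 j [ -25.   13.   90.    0.   78. -116.]
jig 0.75 [ 0.5839 -0.1724  0.0092] ((638.0494384765625, -131.97305297851562), (352.40576171875, 452.7626647949219), 8.86572265625) 28451
handle 0.78 [ 0.7329 -0.1863  0.0932] ((687.4659423828125, -142.35812377929688), (124.15377807617188, 433.129638671875), 23.917797088623047) 1885
```

View pics/w2.png

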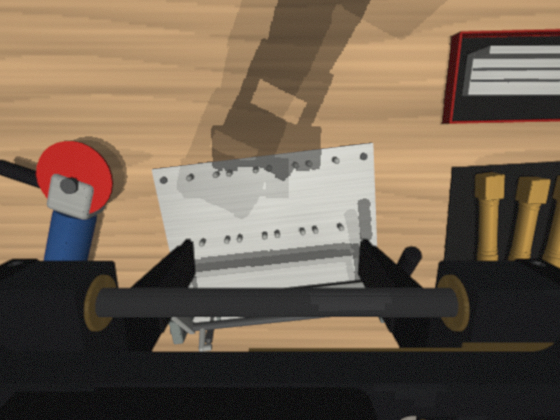

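```bash
cat > jigfit.py <<'E'
from h import *
d=snap('wrist'); st()
hsv=cv2.cvtColor(d['pixels'],cv2.COLOR_RGB2HSV); S=cv2.GaussianBlur(hsv[:,:,1],(3,3),0).astype(float)
T=d['T']
def ray(u,v,z):
    r=T[:3,:3]@np.array([(u-d['cx'])/d['f'],-(v-d['cy'])/d['f'],-1]); return T[:3,3]+r*(z-T[2,3])/r[2]
E=[]
for u in range(158,370):
    c=S[120:185,u]; g=c[:-2]-c[2:]; k=g.argmax()
    if g[k]>20:
        i=max(k-2,0);w=np.clip(g[i:i+5],0,None); E.append(ray(u,120+1+(w*np.arange(i,i+len(w))).sum()/w.sum(),.006)[:2])
E=np.array(E,np.float32)
v=cv2.fitLine(E,cv2.DIST_HUBER,0,.001,.001).ravel(); n=np.array([-v[1],v[0]]); n*=np.sign(n[0])
res=(E-v[2:])@n; print(len(E),'edge rms',res.std(),'angle',np.degrees(np.arctan2(n[1],n[0])))
for u,w in [(153,169),(373,143)]: print('corner',ray(u,w,.008)[:2])
P=d['P']; m=((P[:,:,2]>.018)&(P[:,:,2]<.036)).astype(np.uint8); m[255:]=0;m[:,:150]=0;m[:,380:]=0
k,_,s,c=cv2.connectedComponentsWithStats(m)
for i in range(1,k):
    if 4<s[i,4]<200:
        p=ray(*c[i],.028)[:2]; print(np.round(c[i],1),s[i,4],np.round(p,4),'jigx',round(float((p-v[2:])@n),4),'jy',round(float((p-v[2:])@[-n[1],n[0]]),4))
print('line pt',v[2:])
E
python3 jigfit.py
```

```text
t 5.13 p [ 0.4996 -0.1657  0.3805] yaw -179.91 tilt [ 0. -0. -1.] gap 1.0 F [ 0.4 -0.2 -0.6] grip 0.0 j [ -26.   13.   90.    0.   78. -116.]
212 edge rms 0.0001713719 angle 6.8697944
corner [ 0.49759436 -0.37186307]
corner [ 0.45442343 -0.00646133]
[336.2 159.9] 36 [ 0.48   -0.0692] jigx 0.0194 jy 0.1015
[309.3 163.2] 36 [ 0.4853 -0.1121] jigx 0.0195 jy 0.0583
[295.7 164.8] 32 [ 0.4879 -0.1339] jigx 0.0194 jy 0.0364
[269. 168.] 33 [ 0.4931 -0.1769] jigx 0.0194 jy -0.0069
[255.5 169.5] 32 [ 0.4955 -0.1987] jigx 0.0193 jy -0.0289
[215.8 174.3] 36 [ 0.5034 -0.2632] jigx 0.0194 jy -0.0939
[229.1 172.6] 35 [ 0.5006 -0.2416] jigx 0.0191 jy -0.072
[189.3 177.5] 34 [ 0.5086 -0.3064] jigx 0.0194 jy -0.1374
[341.  227.1] 34 [ 0.5929 -0.0553] jigx 0.1331 jy 0.1018
[315.4 229.8] 32 [ 0.5979 -0.0986] jigx 0.1329 jy 0.0583
[302.6 231.5] 30 [ 0.6009 -0.1202] jigx 0.1333 jy 0.0364
[277.3 234.1] 32 [ 0.6056 -0.1632] jigx 0.1328 jy -0.0068
[264.5 235.5] 32 [ 0.6082 -0.1851] jigx 0.1328 jy -0.0289
[239.4 238.3] 32 [ 0.6134 -0.2281] jigx 0.1328 jy -0.0722
[227.  239.7] 34 [ 0.6159 -0.2495] jigx 0.1327 jy -0.0937
[201.9 242.4] 34 [ 0.621  -0.2928] jigx 0.1326 jy -0.1373
line pt [ 0.47293404 -0.172322  ]
```

```bash
cat > pins.py <<'E'
from h import *
from scipy.optimize import least_squares
from itertools import product
def pinblobs(d):
    P=d['P']; m=((P[:,:,2]>.018)&(P[:,:,2]<.036)).astype(np.uint8); m[255:]=0;m[:,:150]=0;m[:,380:]=0
    k,_,s,c=cv2.connectedComponentsWithStats(m)
    return [c[i] for i in range(1,k) if 4<s[i,4]<60]
def fit(d):
    U=np.array(pinblobs(d)); T=d['T']
    J=np.array([[x,b+s] for x,b,s in product([.02,.135],[-.099,-.033,.033,.099],[-.022,.022])])
    def world(f,k=0):
        a=(U[:,0]-d['cx'])/f; b=-(U[:,1]-d['cy'])/f
        r=np.c_[a,b,-np.ones(len(U))]@T[:3,:3].T
        return (T[:3,3]+r*((.027-T[2,3])/r[:,2])[:,None])[:,:2]
    def pred(q):
        c,s=np.cos(q[2]),np.sin(q[2]); return J@np.array([[c,s],[-s,c]])+q[:2]
    w=world(d['f']); p0=pred([.475,-.19,.12])
    def res(q):
        w=world(d['f']*q[3]); p=pred(q); i=np.linalg.norm(p[:,None]-w[None],axis=2).argmin(0); return (w-p[i]).ravel()
    o=least_squares(res,[.475,-.19,.12,1.],x_scale=[.01,.01,.01,.01]); return o,len(U)
if __name__=='__main__':
    d=snap('wrist'); o,n=fit(d); print(n,np.round(o.x,4),'yaw',np.degrees(o.x[2]),'rms',np.sqrt((o.fun**2).mean()))
E
python3 pins.py
python3 - <<'E'
from h import *
d=snap('wrist');P=d['P'];q=P[60:140,120:230].reshape(-1,3);print(np.nanmedian(q[:,2]))
q=P[190:215,200:330].reshape(-1,3);print('plate',np.nanmedian(q[:,2]))
E
```

```text
16 [ 0.4738 -0.1904  0.119   0.9891] yaw 6.820412807860665 rms 0.00012801611331038506
0.0011245848700401906
plate 0.009071134591646546
```

```bash
cat >> h.py <<'E'
def chain(wps):
    """wps: list of (xyz,yaw)."""
    s=state();R=np.array(s['ee_rot']);p=np.array(s['tcp_pos']); y0=np.degrees(np.arctan2(R[1,0],R[0,0]))
    for xyz,yaw in wps:
        c,q=np.cos(np.radians(yaw)),np.sin(np.radians(yaw)); D=np.array([[c,q,0],[q,-c,0],[0,0,-1.]])
        sh=D.T@(np.array(xyz)-p)/.12; dy=-((yaw-y0+180)%360-180)/6
        print('rotz %.3f'%dy,'shift',np.round(sh,3),'| rows',round(max(np.linalg.norm(sh)/.3,abs(dy)/.95),1)); p=np.array(xyz);y0=yaw
LEG={'A':((.5005,.1876),8.97),'B':((.507,.262),1.68),'C':((.504,.3265),.06),'D':((.509,.4035),7.76)}
JX,JY,JA=.4738,-.1904,np.radians(6.82)
def jig(x,y): c,s=np.cos(JA),np.sin(JA); return JX+c*x-s*y, JY+s*x+c*y
def legseq(k,bay,lx=.065,proud=.018):
    f,a=LEG[k]; r=np.radians(a); g=(f[0]+lx*np.cos(r),f[1]+lx*np.sin(r)); b=jig(lx-proud,[-.099,-.033,.033,.099][bay-1])
    return [((*g,.10),180+a),((*g,.020),180+a),((*g,.29),180+a),((*b,.29),186.82),((*b,.07),186.82),((*b,.027),186.82)]
E
python3 - <<'E'
from h import *
st(); chain(legseq('A',1))
E
```

```text
t 5.23 p [ 0.4996 -0.1661  0.3804] yaw -179.94 tilt [ 0.  0. -1.] gap 1.002 F [-0.7  0.8  1.3] grip 0.0 j [ -26.   13.   90.    0.   78. -116.]
rotz -1.486 shift [-1.009  2.91   2.337] | rows 12.9
rotz -0.000 shift [0.    0.    0.667] | rows 2.2
rotz -0.000 shift [ 0.    0.   -2.25] | rows 7.5
rotz 0.358 shift [ 0.745 -3.947  0.   ] | rows 13.4
rotz -0.000 shift [0.    0.    1.833] | rows 6.1
rotz -0.000 shift [0.    0.    0.358] | rows 1.2
```

```bash
python3 -m inch '{"xyz":[[0,0,0],[0,0,0],[-0.101,0.291,0],[-0.101,0.291,0],[-0.101,0.291,0],[-0.101,0.291,0],[-0.101,0.291,0],[-0.101,0.291,0]],"rotation":[[0,0,-0.743],[0,0,-0.743],[0,0,0],[0,0,0],[0,0,0],[0,0,0],[0,0,0],[0,0,0]]}' 0.5 >/dev/null
python3 -m inch '{"xyz":[[-0.101,0.291,0],[-0.101,0.291,0],[-0.101,0.291,0],[-0.101,0.291,0],[0,0,0.3],[0,0,0.3],[0,0,0.3],[0,0,0.3]],"rotation":[[0,0,0],[0,0,0],[0,0,0],[0,0,0],[0,0,0],[0,0,0],[0,0,0],[0,0,0]]}'
python3 -m inch '{"xyz":[[0,0,0.3],[0,0,0.3],[0,0,0.3],[0,0,0.237],[0,0,0],[0,0,0],[0,0,0],[0,0,0]],"rotation":[[0,0,0],[0,0,0],[0,0,0],[0,0,0],[0,0,0],[0,0,0],[0,0,0],[0,0,0]]}'
python3 - <<'E'
from h import *
st(); chain(legseq('A',1)[:2]); d=snap('wrist'); save(d,'w3.png')
for r in finder.trace('wrist','leg1'):
    f,a,l,z=legfit(d,r['region']); print(np.round(f,4),round(a,2),round(l,3),round(z,3))
E
```

```text
time: 6.57
tcp_pos: [0.5647, 0.1976, 0.2349]
ee_rot: [[-0.988, -0.156, 0.001], [-0.156, 0.988, 0.0], [-0.001, 0.0, -1.0]]
contact_force: [-0.1, 1.0, -0.4]
finger_gap: 0.499
grip_force: 0.0
time: 7.23
tcp_pos: [0.5661, 0.1974, 0.102]
ee_rot: [[-0.988, -0.155, 0.003], [-0.155, 0.988, 0.001], [-0.003, 0.0, -1.0]]
contact_force: [-0.7, -0.3, 0.8]
finger_gap: 0.5
grip_force: 0.0
t 7.23 p [0.5661 0.1974 0.102 ] yaw -171.08 tilt [ 0.003  0.001 -1.   ] gap 0.5 F [-0.7 -0.3  0.8] grip 0.0 j [ 13.  35. 100.   0.  45. -86.]
rotz -0.009 shift [0.011 0.005 0.017] | rows 0.1
rotz -0.000 shift [0.    0.    0.667] | rows 2.2
[0.5053 0.3225] -1.52 0.071 0.036
[0.5078 0.26  ] -1.31 0.159 0.036
[0.5019 0.1858] 8.7 0.171 0.036
[0.5121 0.39  ] 15.47 0.052 0.037
```

View pics/w3.png

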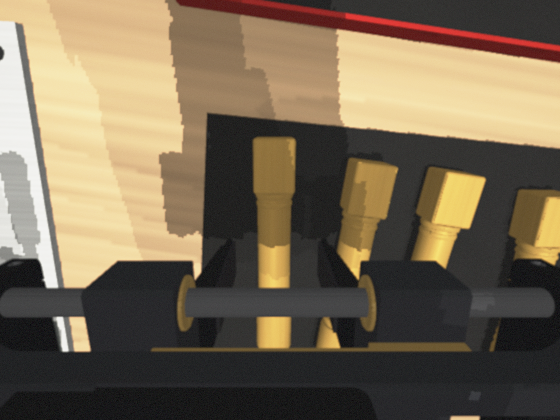

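```bash
python3 -m inch '{"xyz":[[0.01,0.005,0.22],[0,0,0.22],[0,0,0.15],[0,0,0.09],[0,0,0],[0,0,0],[0,0,0],[0,0,0]],"rotation":[[0,0,0],[0,0,0],[0,0,0],[0,0,0],[0,0,0],[0,0,0],[0,0,0],[0,0,0]]}'
python3 -m inch '{"xyz":[[0,0,0],[0,0,0],[0,0,0],[0,0,0],[0,0,0],[0,0,0],[0,0,0],[0,0,0]],"rotation":[[0,0,0],[0,0,0],[0,0,0],[0,0,0],[0,0,0],[0,0,0],[0,0,0],[0,0,0]]}' 1
python3 -m inch '{"xyz":[[0,0,-0.1],[0,0,-0.3],[0,0,-0.3],[0,0,-0.3],[0,0,-0.3],[0,0,-0.3],[0,0,-0.3],[0,0,-0.3]],"rotation":[[0,0,0],[0,0,0],[0,0,0],[0,0,0],[0,0,0],[0,0,0],[0,0,0],[0,0,0]]}'
python3 - <<'E'
from h import *
st(); chain(legseq('A',1)[3:]);
E
```

```text
time: 8.0
tcp_pos: [0.5643, 0.1976, 0.0191]
ee_rot: [[-0.988, -0.155, 0.001], [-0.155, 0.988, 0.0], [-0.001, 0.0, -1.0]]
contact_force: [-0.2, -0.5, 0.7]
finger_gap: 0.501
grip_force: 0.0
time: 8.67
tcp_pos: [0.5639, 0.1974, 0.0184]
ee_rot: [[-0.988, -0.155, 0.0], [-0.155, 0.988, 0.0], [-0.0, 0.0, -1.0]]
contact_force: [-1.3, -2.0, 3.8]
finger_gap: 0.268
grip_force: 30.0
time: 9.33
tcp_pos: [0.563, 0.1974, 0.2846]
ee_rot: [[-0.988, -0.155, -0.0], [-0.155, 0.988, 0.0], [0.0, 0.0, -1.0]]
contact_force: [1.2, 0.1, -3.1]
finger_gap: 0.268
grip_force: 29.9
t 9.33 p [0.563  0.1974 0.2846] yaw -171.07 tilt [-0.  0. -1.] gap 0.268 F [ 1.2  0.1 -3.1] grip 29.9 j [ 13.  23.  89.   0.  68. -86.]
rotz 0.352 shift [ 0.73  -3.946 -0.045] | rows 13.4
rotz -0.000 shift [0.    0.    1.833] | rows 6.1
rotz -0.000 shift [0.    0.    0.358] | rows 1.2
```

```bash
python3 -m inch '{"xyz":[[0,0,-0.045],[0.052,-0.282,0],[0.052,-0.282,0],[0.052,-0.282,0],[0.052,-0.282,0],[0.052,-0.282,0],[0.052,-0.282,0],[0.052,-0.282,0]],"rotation":[[0,0,0.352],[0,0,0],[0,0,0],[0,0,0],[0,0,0],[0,0,0],[0,0,0],[0,0,0]]}' >/dev/null
python3 -m inch '{"xyz":[[0.052,-0.282,0],[0.052,-0.282,0],[0.052,-0.282,0],[0.052,-0.282,0],[0.052,-0.282,0],[0.052,-0.282,0],[0.052,-0.282,0],[0,0,0.1]],"rotation":[[0,0,0],[0,0,0],[0,0,0],[0,0,0],[0,0,0],[0,0,0],[0,0,0],[0,0,0]]}' 
python3 -m inch '{"xyz":[[0,0,0.25],[0,0,0.25],[0,0,0.25],[0,0,0.25],[0,0,0.25],[0,0,0.25],[0,0,0.1],[0,0,0]],"rotation":[[0,0,0],[0,0,0],[0,0,0],[0,0,0],[0,0,0],[0,0,0],[0,0,0],[0,0,0]]}'
python3 - <<'E'
from h import *
d=snap('wrist'); save(d,'w4.png'); st(); chain(legseq('A',1)[4:]);
E
```

```text
time: 10.67
tcp_pos: [0.5329, -0.2886, 0.2773]
ee_rot: [[-0.993, -0.115, 0.002], [-0.115, 0.993, -0.003], [-0.002, -0.003, -1.0]]
contact_force: [0.1, 1.0, -3.0]
finger_gap: 0.265
grip_force: 29.9
time: 11.33
tcp_pos: [0.5321, -0.2825, 0.0814]
ee_rot: [[-0.993, -0.119, -0.004], [-0.119, 0.993, 0.003], [0.004, 0.003, -1.0]]
contact_force: [0.1, -0.1, -1.9]
finger_gap: 0.267
grip_force: 29.9
t 11.38 p [ 0.533  -0.283   0.0834] yaw -173.19 tilt [-0.002  0.001 -1.   ] gap 0.264 F [-0.2 -0.2 -2.9] grip 29.9 j [ -34.   36.  100.    0.   44. -131.]
rotz -0.002 shift [0.006 0.    0.111] | rows 0.4
rotz -0.000 shift [0.    0.    0.358] | rows 1.2
```

View pics/w4.png

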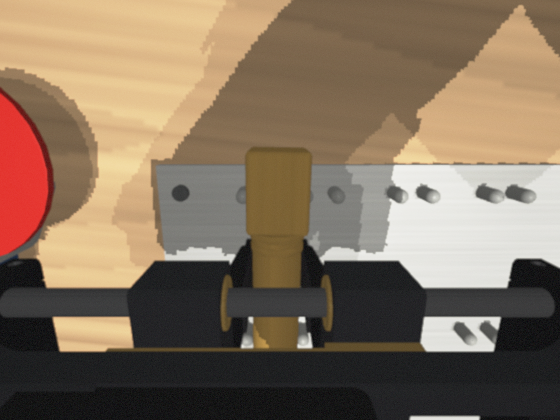

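Run:
```python
from h import *
d=snap('wrist'); st(); s=d['s']
R=np.array(s['ee_rot']); p=np.array(s['tcp_pos']); print(d['cx'],d['cy'])
Q=(d['P']-p)@R   # tool coords
z=d['P'][:,:,2]
m=((z>.018)&(z<.036)).astype(np.uint8); m[230:]=0
Tc=np.array(d['T_tool_cam']); f=d['f']*.989
def ray(u,v,zt):
    r=Tc[:3,:3]@np.array([(u-d['cx'])/f,-(v-d['cy'])/f,-1]); return Tc[:3,3]+r*(zt-Tc[2,3])/r[2]
k,_,st_,c=cv2.connectedComponentsWithStats(m)
for i in range(1,k):
    if st_[i,4]>15: print('pin',np.round(c[i],1),st_[i,4],np.round(ray(*c[i],p[2]-.027),4))
for v in (165,185,205):
    row=(z[v]>.05); u=np.where(row[200:360])[0]+200; zt=np.nanmedian(Q[v,265:295,2]); print('foot',v,u.min(),u.max(),'ztool',round(float(zt),4),ray(u.min()-.5,v,zt+.004)[:2],ray(u.max()+.5,v,zt+.004)[:2])
col=z[:,279]; v=np.where(col>.05)[0].min(); zt=np.nanmedian(Q[v+3:v+8,279,2]); print('foot end',v,zt,ray(279,v,zt))
```

```text
t 11.43 p [ 0.5336 -0.2835  0.0847] yaw -173.19 tilt [ 0. -0. -1.] gap 0.268 F [ 0.4 -0.5 -2.9] grip 29.9 j [ -34.   36.  100.    0.   44. -131.]
276.2418821288289 211.73693775919972
pin [241.8 193.8] 110 [ 0.027  -0.024   0.0564]
pin [337.7 193.4] 191 [0.0273 0.043  0.0564]
pin [399.9 193.3] 214 [0.0273 0.0863 0.0564]
pin [431.  193.5] 229 [0.0272 0.1081 0.0564]
pin [493.3 193.3] 256 [0.0273 0.1515 0.0564]
pin [524.4 193.3] 274 [0.0273 0.1732 0.0564]
pin [311.8 194.2] 33 [0.0267 0.0249 0.0564]
foot 165 246 311 ztool -0.0161 [ 0.05503981 -0.01413156] [0.05502677 0.0164183 ]
foot 185 246 310 ztool -0.0162 [ 0.04568071 -0.01436878] [0.04566768 0.0162113 ]
foot 205 246 309 ztool -0.0161 [ 0.03597586 -0.01462774] [0.03596283 0.01601234]
foot end 147 -0.014079481042145544 [ 0.06332742  0.00134226 -0.01407948]
```

```bash
sed -i 's/^JX,JY,JA=.*/JX,JY,JA=.474,-.1918,np.radians(6.82)/' h.py
python3 -m inch '{"xyz":[[0.012,-0.008,0.1],[0,0,0.1],[0,0,0.1],[0,0,0.1],[0,0,0.06],[0,0,0.03],[0,0,0],[0,0,0]],"rotation":[[0,0,0],[0,0,0],[0,0,0],[0,0,0],[0,0,0],[0,0,0],[0,0,0],[0,0,0]]}'
python3 - <<'E'
from h import *
st();
E
```

```text
time: 12.1
tcp_pos: [0.532, -0.2845, 0.0249]
ee_rot: [[-0.993, -0.118, 0.0], [-0.118, 0.993, 0.0], [-0.0, 0.0, -1.0]]
contact_force: [-0.6, -0.5, -3.2]
finger_gap: 0.269
grip_force: 30.0
t 12.1 p [ 0.532  -0.2845  0.0249] yaw -173.2 tilt [ 0.  0. -1.] gap 0.269 F [-0.6 -0.5 -3.2] grip 30.0 j [ -34.   41.  102.    0.   37. -131.]
```

```bash
python3 -m inch '{"xyz":[[0,0,0],[0,0,0],[0,0,0],[0,0,0],[0,0,-0.2],[0,0,-0.3],[0,0,-0.3],[0,0,-0.3]],"rotation":[[0,0,0],[0,0,0],[0,0,0],[0,0,0],[0,0,0],[0,0,0],[0,0,0],[0,0,0]]}' 0.5
python3 -m inch '{"xyz":[[0,0,-0.3],[0,0,-0.3],[0,0,-0.3],[0,0,-0.2],[0,0,0],[0,0,0],[0,0,0],[0,0,0]],"rotation":[[0,0,0],[0,0,0],[0,0,0],[0,0,0],[0,0,0],[0,0,0],[0,0,0],[0,0,0]]}'
python3 - <<'E'
from h import *
d=snap('wrist'); save(d,'w5.png'); st(); chain(legseq('B',2)); 
for r in finder.trace('wrist','leg1'):
    f,a,l,z=legfit(d,r['region']); print(np.round(f,4),round(a,2),round(l,3),round(z,3))
E
```

```text
time: 12.77
tcp_pos: [0.5317, -0.2843, 0.1585]
ee_rot: [[-0.993, -0.118, -0.0], [-0.118, 0.993, 0.0], [0.0, 0.0, -1.0]]
contact_force: [-0.2, 0.1, -0.3]
finger_gap: 0.498
grip_force: 0.0
time: 13.43
tcp_pos: [0.5315, -0.2842, 0.2875]
ee_rot: [[-0.993, -0.118, -0.002], [-0.118, 0.993, 0.001], [0.002, 0.002, -1.0]]
contact_force: [0.2, 0.0, -0.1]
finger_gap: 0.499
grip_force: 0.0
t 13.48 p [ 0.5316 -0.2843  0.2875] yaw -173.2 tilt [-0.002  0.001 -1.   ] gap 0.503 F [-0.1  0.1  0.9] grip 0.0 j [ -34.   23.   88.    0.   69. -131.]
rotz 0.853 shift [-0.47   4.556  1.562] | rows 16.1
rotz -0.000 shift [0.    0.    0.667] | rows 2.2
rotz -0.000 shift [ 0.    0.   -2.25] | rows 7.5
rotz -0.857 shift [ 0.87  -3.949  0.   ] | rows 13.5
rotz -0.000 shift [0.    0.    1.833] | rows 6.1
rotz -0.000 shift [0.    0.    0.358] | rows 1.2
[ 0.47   -0.2909] 6.41 0.173 0.042
```

View pics/w5.png

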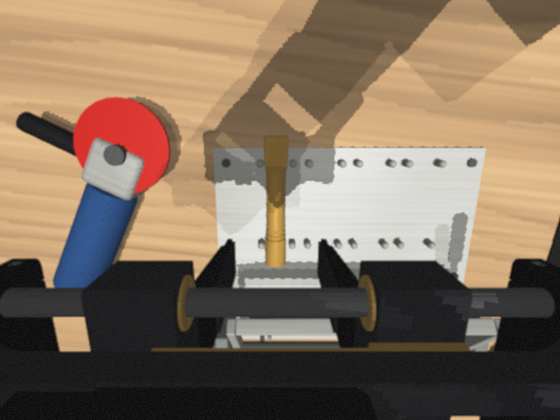

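```bash
python3 -m inch '{"xyz":[[0,0,0],[-0.0313,0.3037,0],[-0.0313,0.3037,0],[-0.0313,0.3037,0],[-0.0313,0.3037,0],[-0.0313,0.3037,0],[-0.0313,0.3037,0],[-0.0313,0.3037,0]],"rotation":[[0,0,0.853],[0,0,0],[0,0,0],[0,0,0],[0,0,0],[0,0,0],[0,0,0],[0,0,0]]}' >/dev/null
python3 -m inch '{"xyz":[[-0.0313,0.3037,0],[-0.0313,0.3037,0],[-0.0313,0.3037,0],[-0.0313,0.3037,0],[-0.0313,0.3037,0],[-0.0313,0.3037,0],[-0.0313,0.3037,0],[-0.0313,0.3037,0]],"rotation":[[0,0,0],[0,0,0],[0,0,0],[0,0,0],[0,0,0],[0,0,0],[0,0,0],[0,0,0]]}' >/dev/null
python3 -m inch '{"xyz":[[0,0,0.26],[0,0,0.26],[0,0,0.26],[0,0,0.26],[0,0,0.26],[0,0,0.26],[0,0,0],[0,0,0]],"rotation":[[0,0,0],[0,0,0],[0,0,0],[0,0,0],[0,0,0],[0,0,0],[0,0,0],[0,0,0]]}' >/dev/null
python3 - <<'E'
from h import *
d=snap('wrist');st(); chain(legseq('B',2)[1:]); 
for r in finder.trace('wrist','leg1'):
    f,a,l,z=legfit(d,r['region']); print(np.round(f,4),round(a,2),round(l,3),round(z,3))
E
```

```text
t 15.58 p [0.5725 0.2637 0.1022] yaw -178.32 tilt [-0. -0. -1.] gap 0.5 F [0.4 0.3 0.6] grip 0.0 j [ 19.  37.  95.   0.  48. -73.]
rotz -0.000 shift [0.004 0.002 0.685] | rows 2.3
rotz -0.000 shift [ 0.    0.   -2.25] | rows 7.5
rotz -0.857 shift [ 0.87  -3.949  0.   ] | rows 13.5
rotz -0.000 shift [0.    0.    1.833] | rows 6.1
rotz -0.000 shift [0.    0.    0.358] | rows 1.2
[0.508  0.2617] 1.38 0.169 0.037
[0.5108 0.3974] 10.18 0.162 0.036
[0.5056 0.3253] -1.81 0.17 0.036
```

```bash
python3 -m inch '{"xyz":[[0.004,0.002,0.22],[0,0,0.22],[0,0,0.15],[0,0,0.095],[0,0,0],[0,0,0],[0,0,0],[0,0,0]],"rotation":[[0,0,0],[0,0,0],[0,0,0],[0,0,0],[0,0,0],[0,0,0],[0,0,0],[0,0,0]]}' | grep -v rot
python3 -m inch '{"xyz":[[0,0,0],[0,0,0],[0,0,0],[0,0,0],[0,0,0],[0,0,0],[0,0,0],[0,0,0]],"rotation":[[0,0,0],[0,0,0],[0,0,0],[0,0,0],[0,0,0],[0,0,0],[0,0,0],[0,0,0]]}' 1 | grep -v rot
python3 -m inch '{"xyz":[[0,0,-0.15],[0,0,-0.3],[0,0,-0.3],[0,0,-0.3],[0,0,-0.3],[0,0,-0.3],[0,0,-0.3],[0,0,-0.3]],"rotation":[[0,0,0],[0,0,0],[0,0,0],[0,0,0],[0,0,0],[0,0,0],[0,0,0],[0,0,0]]}' | grep -v rot
python3 -m inch '{"xyz":[[0,0,0],[0.062,-0.282,0],[0.062,-0.282,0],[0.062,-0.282,0],[0.062,-0.282,0],[0.062,-0.282,0],[0.062,-0.282,0],[0.062,-0.282,0]],"rotation":[[0,0,-0.857],[0,0,0],[0,0,0],[0,0,0],[0,0,0],[0,0,0],[0,0,0],[0,0,0]]}' | grep -v rot
python3 -m inch '{"xyz":[[0.062,-0.282,0],[0.062,-0.282,0],[0.062,-0.282,0],[0.062,-0.282,0],[0.062,-0.282,0],[0.062,-0.282,0],[0.062,-0.282,0],[0,0,0.1]],"rotation":[[0,0,0],[0,0,0],[0,0,0],[0,0,0],[0,0,0],[0,0,0],[0,0,0],[0,0,0]]}' | grep -v rot
python3 -m inch '{"xyz":[[0,0,0.25],[0,0,0.25],[0,0,0.25],[0,0,0.25],[0,0,0.25],[0,0,0.25],[0,0,0.1],[0,0,0]],"rotation":[[0,0,0],[0,0,0],[0,0,0],[0,0,0],[0,0,0],[0,0,0],[0,0,0],[0,0,0]]}' | grep -v rot
cat > fitin.py <<'E'
from h import *
import sys
bay=int(sys.argv[1]); k=sys.argv[2]
d=snap('wrist'); st(); s=d['s']; p=np.array(s['tcp_pos']); z=d['P'][:,:,2]; R=np.array(s['ee_rot']); Q=(d['P']-p)@R
Tc=np.array(d['T_tool_cam']); f=d['f']*.975
def ray(u,v,zt):
    r=Tc[:3,:3]@np.array([(u-d['cx'])/f,-(v-d['cy'])/f,-1]); return Tc[:3,3]+r*(zt-Tc[2,3])/r[2]
m=((z>.018)&(z<.036)).astype(np.uint8); m[230:]=0
n,_,S,c=cv2.connectedComponentsWithStats(m)
pr=np.array([b+e for b in(-.099,-.033,.033,.099) for e in(-.022,.022)])-[-.099,-.033,.033,.099][bay-1]
for i in range(1,n):
    if S[i,4]>60:
        q=ray(*c[i],p[2]-.027); j=abs(pr-q[1]).argmin(); print('pin',np.round(c[i],1),S[i,4],np.round(q,4),'nominal',round(pr[j],3),'err',round(q[1]-pr[j],4))
for v in (165,185,205):
    u=np.where(z[v,200:360]>.05)[0]+200
    if len(u): zt=np.nanmedian(Q[v,265:295,2]); a,b=ray(u.min()-.5,v,zt+.004),ray(u.max()+.5,v,zt+.004); print('foot',v,round(float(zt),4),'mid y',round((a[1]+b[1])/2,4),'w',round(b[1]-a[1],4))
v=np.where(z[:,279]>.05)[0].min(); print('foot end x',ray(279,v,-.014)[0])
chain(legseq(k,bay)[5:])
E
python3 fitin.py 2 B
```

```text
time: 16.3
tcp_pos: [0.5724, 0.2642, 0.0211]
contact_force: [0.2, 0.4, -0.0]
finger_gap: 0.502
grip_force: 0.0
time: 16.97
tcp_pos: [0.5717, 0.2639, 0.0197]
contact_force: [-1.9, -1.3, 5.5]
finger_gap: 0.269
grip_force: 30.0
time: 17.63
tcp_pos: [0.571, 0.2638, 0.2905]
contact_force: [0.0, 0.9, -3.7]
finger_gap: 0.269
grip_force: 30.0
time: 18.3
tcp_pos: [0.5473, 0.021, 0.2887]
contact_force: [1.2, 0.5, -4.6]
finger_gap: 0.263
grip_force: 30.0
time: 18.97
tcp_pos: [0.5244, -0.2242, 0.2781]
contact_force: [-0.6, 1.1, -4.7]
finger_gap: 0.268
grip_force: 30.0
time: 19.63
tcp_pos: [0.5229, -0.218, 0.0819]
contact_force: [-1.1, 0.8, -4.8]
finger_gap: 0.264
grip_force: 30.0
t 19.68 p [ 0.5238 -0.2184  0.0838] yaw -173.17 tilt [-0.003  0.002 -1.   ] gap 0.268 F [ 0.3 -0.5 -3.5] grip 30.0 j [ -29.   34.  105.    0.   41. -126.]
pin [194.  190.8] 790 [ 0.0297 -0.0576  0.0549] nominal -0.044 err -0.0136
pin [146.8 198.4] 112 [ 0.0243 -0.0913  0.0549] nominal -0.088 err -0.0033
pin [213.1 197.3] 192 [ 0.025  -0.0444  0.0549] nominal -0.044 err -0.0004
pin [241.5 197.9] 104 [ 0.0245 -0.0244  0.0549] nominal -0.022 err -0.0024
pin [337.8 197.2] 192 [0.025  0.0435 0.0549] nominal 0.044 err -0.0005
pin [400.2 197.1] 217 [0.0251 0.0875 0.0549] nominal 0.088 err -0.0005
pin [431.2 197.2] 226 [0.025  0.1093 0.0549] nominal 0.11 err -0.0007
pin [493.6 197.1] 260 [0.0251 0.1533 0.0549] nominal 0.154 err -0.0007
pin [163.9 219.1] 116 [ 0.009  -0.0806  0.0549] nominal -0.088 err 0.0074
foot 165 -0.0151 mid y 0.0007 w 0.0312
foot 185 -0.0151 mid y 0.0005 w 0.0312
foot 205 -0.0147 mid y 0.0005 w 0.0309
foot end x 0.06462950521339374
rotz 0.002 shift [-0.006 -0.005  0.474] | rows 1.6
```

```bash
python3 -m inch '{"xyz":[[0,-0.008,0.1],[0,0,0.1],[0,0,0.1],[0,0,0.1],[0,0,0.06],[0,0,0.03],[0,0,0],[0,0,0]],"rotation":[[0,0,0],[0,0,0],[0,0,0],[0,0,0],[0,0,0],[0,0,0],[0,0,0],[0,0,0]]}'
python3 -m inch '{"xyz":[[0,0,0],[0,0,0],[0,0,0],[0,0,0],[0,0,-0.2],[0,0,-0.3],[0,0,-0.3],[0,0,-0.3]],"rotation":[[0,0,0],[0,0,0],[0,0,0],[0,0,0],[0,0,0],[0,0,0],[0,0,0],[0,0,0]]}' 0.5
python3 -m inch '{"xyz":[[0,0,-0.3],[0,0,-0.3],[0,0,-0.3],[0,0,-0.2],[0,0,0],[0,0,0],[0,0,0],[0,0,0]],"rotation":[[0,0,0],[0,0,0],[0,0,0],[0,0,0],[0,0,0],[0,0,0],[0,0,0],[0,0,0]]}'
python3 - <<'E'
from h import *
d=snap('wrist'); st(); chain(legseq('C',3)); 
for r in finder.trace('wrist','leg1'):
    f,a,l,z=legfit(d,r['region']); print(np.round(f,4),round(a,2),round(l,3),round(z,3))
E
```

```text
time: 20.35
tcp_pos: [0.5248, -0.2199, 0.0269]
ee_rot: [[-0.993, -0.119, 0.0], [-0.119, 0.993, 0.0], [-0.0, 0.0, -1.0]]
contact_force: [-0.4, 1.1, -3.8]
finger_gap: 0.266
grip_force: 30.0
time: 21.02
tcp_pos: [0.5244, -0.2197, 0.1604]
ee_rot: [[-0.993, -0.119, -0.0], [-0.119, 0.993, 0.0], [0.0, 0.0, -1.0]]
contact_force: [0.8, 0.3, -0.3]
finger_gap: 0.499
grip_force: 0.0
time: 21.68
tcp_pos: [0.5243, -0.2197, 0.2894]
ee_rot: [[-0.993, -0.119, -0.002], [-0.119, 0.993, 0.001], [0.002, 0.001, -1.0]]
contact_force: [-0.0, -0.2, -0.1]
finger_gap: 0.497
grip_force: 0.0
t 21.73 p [ 0.5243 -0.2197  0.2894] yaw -173.18 tilt [-0.002  0.001 -1.   ] gap 0.501 F [-0.6 -0.1 -0. ] grip 0.0 j [ -29.   20.   93.    0.   67. -126.]
rotz 1.127 shift [-0.377  4.552  1.578] | rows 16.1
rotz -0.000 shift [0.    0.    0.667] | rows 2.2
rotz -0.000 shift [ 0.    0.   -2.25] | rows 7.5
rotz -1.127 shift [ 0.907 -3.92   0.   ] | rows 13.4
rotz -0.000 shift [0.    0.    1.833] | rows 6.1
rotz -0.000 shift [0.    0.    0.358] | rows 1.2
[ 0.4693 -0.2907] 7.63 0.173 0.041
[ 0.4616 -0.227 ] 6.76 0.175 0.042
[ 0.4768 -0.0661] -53.39 0.272 0.044
```

```bash
sed -i 's/^JX,JY,JA=.*/JX,JY,JA=.474,-.1924,np.radians(6.82)/' h.py
python3 -m inch '{"xyz":[[-0.0251,0.3035,0],[-0.0251,0.3035,0],[-0.0251,0.3035,0],[-0.0251,0.3035,0],[-0.0251,0.3035,0],[-0.0251,0.3035,0],[-0.0251,0.3035,0],[0,0,0]],"rotation":[[0,0,0],[0,0,0],[0,0,0],[0,0,0],[0,0,0],[0,0,0],[0,0,0],[0,0,0.564]]}' >/dev/null
python3 -m inch '{"xyz":[[0,0,0],[-0.0251,0.3035,0],[-0.0251,0.3035,0],[-0.0251,0.3035,0],[-0.0251,0.3035,0],[-0.0251,0.3035,0],[-0.0251,0.3035,0],[-0.0251,0.3035,0]],"rotation":[[0,0,0.563],[0,0,0],[0,0,0],[0,0,0],[0,0,0],[0,0,0],[0,0,0],[0,0,0]]}' >/dev/null
python3 -m inch '{"xyz":[[-0.0251,0.3035,0],[0,0,0.26],[0,0,0.26],[0,0,0.26],[0,0,0.26],[0,0,0.26],[0,0,0.26],[0,0,0]],"rotation":[[0,0,0],[0,0,0],[0,0,0],[0,0,0],[0,0,0],[0,0,0],[0,0,0],[0,0,0]]}' >/dev/null
python3 - <<'E'
from h import *
st();d=snap('wrist'); chain(legseq('C',3));
for r in finder.trace('wrist','leg1'):
    f,a,l,z=legfit(d,r['region']); print(np.round(f,4),round(a,2),round(l,3),round(z,3))
E
```

```text
t 23.78 p [0.5365 0.3259 0.0972] yaw -179.94 tilt [-0.009 -0.004 -1.   ] gap 0.502 F [-0.2  0.1 -0.1] grip 0.0 j [ 25.  37.  96.   0.  48. -65.]
rotz 0.000 shift [-0.261  0.     0.004] | rows 0.9
rotz -0.000 shift [0.    0.    0.667] | rows 2.2
rotz -0.000 shift [ 0.    0.   -2.25] | rows 7.5
rotz -1.127 shift [ 0.908 -3.925  0.   ] | rows 13.4
rotz -0.000 shift [0.    0.    1.833] | rows 6.1
rotz -0.000 shift [0.    0.    0.358] | rows 1.2
[0.505  0.3265] 0.19 0.134 0.036
[0.5099 0.4023] 6.98 0.05 0.036
```

```bash
python3 -m inch '{"xyz":[[-0.13,0,0],[-0.131,0,0],[0,0,0.22],[0,0,0.22],[0,0,0.15],[0,0,0.08],[0,0,0],[0,0,0]],"rotation":[[0,0,0],[0,0,0],[0,0,0],[0,0,0],[0,0,0],[0,0,0],[0,0,0],[0,0,0]]}' | grep -v rot
python3 -m inch '{"xyz":[[0,0,0],[0,0,0],[0,0,0],[0,0,0],[0,0,0],[0,0,0],[0,0,0],[0,0,0]],"rotation":[[0,0,0],[0,0,0],[0,0,0],[0,0,0],[0,0,0],[0,0,0],[0,0,0],[0,0,0]]}' 1 | grep -v rot
python3 -m inch '{"xyz":[[0,0,-0.15],[0,0,-0.3],[0,0,-0.3],[0,0,-0.3],[0,0,-0.3],[0,0,-0.3],[0,0,-0.3],[0,0,-0.3]],"rotation":[[0,0,0],[0,0,0],[0,0,0],[0,0,0],[0,0,0],[0,0,0],[0,0,0],[0,0,0]]}' | grep -v rot
python3 -m inch '{"xyz":[[0,0,0],[0,0,0],[0.065,-0.28,0],[0.065,-0.28,0],[0.065,-0.28,0],[0.065,-0.28,0],[0.065,-0.28,0],[0.065,-0.28,0]],"rotation":[[0,0,-0.564],[0,0,-0.563],[0,0,0],[0,0,0],[0,0,0],[0,0,0],[0,0,0],[0,0,0]]}' | grep -v rot
python3 -m inch '{"xyz":[[0.065,-0.28,0],[0.065,-0.28,0],[0.065,-0.28,0],[0.065,-0.28,0],[0.065,-0.28,0],[0.065,-0.28,0],[0.065,-0.28,0],[0.065,-0.28,0]],"rotation":[[0,0,0],[0,0,0],[0,0,0],[0,0,0],[0,0,0],[0,0,0],[0,0,0],[0,0,0]]}' | grep -v rot
python3 - <<'E'
from h import *
st();chain(legseq('C',3)[3:])
E
```

```text
time: 24.55
tcp_pos: [0.5711, 0.3276, 0.0246]
contact_force: [-0.1, -0.7, -0.2]
finger_gap: 0.5
grip_force: 0.0
time: 25.22
tcp_pos: [0.5707, 0.3273, 0.0239]
contact_force: [-1.9, -1.0, 6.8]
finger_gap: 0.264
grip_force: 30.0
time: 25.88
tcp_pos: [0.5698, 0.327, 0.2946]
contact_force: [1.1, 0.6, -2.2]
finger_gap: 0.264
grip_force: 30.0
time: 26.55
tcp_pos: [0.5471, 0.12, 0.2928]
contact_force: [1.0, -0.3, -2.3]
finger_gap: 0.269
grip_force: 30.0
time: 27.22
tcp_pos: [0.5171, -0.1543, 0.2928]
contact_force: [1.2, 0.4, -2.6]
finger_gap: 0.266
grip_force: 30.0
t 27.22 p [ 0.5171 -0.1543  0.2928] yaw -173.17 tilt [-0.001  0.    -1.   ] gap 0.266 F [ 1.2  0.4 -2.6] grip 30.0 j [ -24.   18.   96.    0.   66. -120.]
rotz 0.001 shift [0.003 0.003 0.024] | rows 0.1
rotz -0.000 shift [0.    0.    1.833] | rows 6.1
rotz -0.000 shift [0.    0.    0.358] | rows 1.2
```

```bash
python3 -m inch '{"xyz":[[0,0,0.1],[0,0,0.25],[0,0,0.25],[0,0,0.25],[0,0,0.25],[0,0,0.25],[0,0,0.25],[0,0,0.1]],"rotation":[[0,0,0],[0,0,0],[0,0,0],[0,0,0],[0,0,0],[0,0,0],[0,0,0],[0,0,0]]}' | grep -v rot
python3 fitin.py 3 C
```

```text
time: 27.88
tcp_pos: [0.5162, -0.1522, 0.0854]
contact_force: [0.1, 0.3, -3.3]
finger_gap: 0.267
grip_force: 30.0
t 27.93 p [ 0.516  -0.1521  0.0847] yaw -173.18 tilt [-0.006  0.003 -1.   ] gap 0.264 F [-0.7 -0.1 -5.2] grip 30.0 j [ -23.   32.  109.    0.   39. -120.]
pin [103.2 188.4] 1712 [ 0.0307 -0.123   0.0584] nominal -0.11 err -0.013
pin [194.  192.1] 838 [ 0.028  -0.0586  0.0584] nominal -0.044 err -0.0146
pin [213.9 194.6] 187 [ 0.0262 -0.0445  0.0584] nominal -0.044 err -0.0005
pin [242.1 194.7] 102 [ 0.0261 -0.0243  0.0584] nominal -0.022 err -0.0023
pin [337.  194.4] 185 [0.0263 0.0435 0.0584] nominal 0.044 err -0.0005
pin [398.5 194.4] 212 [0.0263 0.0875 0.0584] nominal 0.088 err -0.0005
pin [147.7 195.5] 86 [ 0.0256 -0.0919  0.0584] nominal -0.088 err -0.0039
pin [164.4 217.3] 137 [ 0.0093 -0.0815  0.0584] nominal -0.088 err 0.0065
pin [ 70.5 219.3] 63 [ 0.0078 -0.1503  0.0584] nominal -0.154 err 0.0037
foot 165 -0.0106 mid y 0.0007 w 0.0312
foot 185 -0.0106 mid y 0.0005 w 0.0312
foot 205 -0.0104 mid y 0.0002 w 0.0313
foot end x 0.06596212693733831
rotz 0.000 shift [-0.004 -0.017  0.481] | rows 1.6
```

```bash
python3 -m inch '{"xyz":[[0,-0.011,0.1],[0,0,0.1],[0,0,0.1],[0,0,0.1],[0,0,0.05],[0,0,0.025],[0,0,0],[0,0,0]],"rotation":[[0,0,0],[0,0,0],[0,0,0],[0,0,0],[0,0,0],[0,0,0],[0,0,0],[0,0,0]]}'
python3 -m inch '{"xyz":[[0,0,0],[0,0,0],[0,0,0],[0,0,0],[0,0,-0.2],[0,0,-0.3],[0,0,-0.3],[0,0,-0.3]],"rotation":[[0,0,0],[0,0,0],[0,0,0],[0,0,0],[0,0,0],[0,0,0],[0,0,0],[0,0,0]]}' 0.5 | grep tcp
python3 -m inch '{"xyz":[[0,0,-0.3],[0,0,-0.3],[0,0,-0.3],[0,0,-0.2],[0,0,0],[0,0,0],[0,0,0],[0,0,0]],"rotation":[[0,0,0],[0,0,0],[0,0,0],[0,0,0],[0,0,0],[0,0,0],[0,0,0],[0,0,0]]}' | grep tcp
python3 - <<'E'
from h import *
d=snap('wrist'); st(); chain(legseq('D',4)); 
for r in finder.trace('wrist','leg1'):
    f,a,l,z=legfit(d,r['region']); print(np.round(f,4),round(a,2),round(l,3),round(z,3))
E
```

```text
time: 28.6
tcp_pos: [0.5183, -0.1542, 0.0326]
ee_rot: [[-0.993, -0.119, 0.001], [-0.119, 0.993, -0.0], [-0.001, -0.0, -1.0]]
contact_force: [-0.7, -0.3, -2.7]
finger_gap: 0.267
grip_force: 30.0
tcp_pos: [0.5177, -0.154, 0.1657]
tcp_pos: [0.5176, -0.154, 0.2948]
t 29.98 p [ 0.5177 -0.154   0.2948] yaw -173.18 tilt [-0.002  0.001 -1.   ] gap 0.5 F [-0.3  0.   0.1] grip 0.0 j [ -24.   18.   96.    0.   67. -120.]
rotz -0.156 shift [-1.097  4.613  1.623] | rows 16.7
rotz -0.000 shift [0.    0.    0.667] | rows 2.2
rotz -0.000 shift [ 0.    0.   -2.25] | rows 7.5
rotz 0.157 shift [ 1.029 -4.08   0.   ] | rows 14.0
rotz -0.000 shift [0.    0.    1.833] | rows 6.1
rotz -0.000 shift [0.    0.    0.358] | rows 1.2
[ 0.4539 -0.1619] 6.94 0.175 0.042
[ 0.4701 -0.2877] 6.57 0.17 0.042
[ 0.4616 -0.2263] 7.62 0.169 0.042
```

```bash
python3 -m inch '{"xyz":[[-0.0686,0.2883,0],[-0.0686,0.2883,0],[-0.0686,0.2883,0],[-0.0686,0.2883,0],[-0.0686,0.2883,0],[-0.0686,0.2883,0],[-0.0686,0.2883,0],[-0.0686,0.2883,0]],"rotation":[[0,0,-0.156],[0,0,0],[0,0,0],[0,0,0],[0,0,0],[0,0,0],[0,0,0],[0,0,0]]}' >/dev/null
python3 -m inch '{"xyz":[[-0.0686,0.2883,0],[-0.0686,0.2883,0],[-0.0686,0.2883,0],[-0.0686,0.2883,0],[-0.0686,0.2883,0],[-0.0686,0.2883,0],[-0.0686,0.2883,0],[-0.0686,0.2883,0]],"rotation":[[0,0,0],[0,0,0],[0,0,0],[0,0,0],[0,0,0],[0,0,0],[0,0,0],[0,0,0]]}' >/dev/null
python3 -m inch '{"xyz":[[0,0,0],[0,0,0.27],[0,0,0.27],[0,0,0.27],[0,0,0.27],[0,0,0.27],[0,0,0.27],[0,0,0]],"rotation":[[0,0,0],[0,0,0],[0,0,0],[0,0,0],[0,0,0],[0,0,0],[0,0,0],[0,0,0]]}' >/dev/null
python3 - <<'E'
from h import *
st();d=snap('wrist'); chain(legseq('D',4));
for r in finder.trace('wrist','leg1'):
    f,a,l,z=legfit(d,r['region']); print(np.round(f,4),round(a,2),round(l,3),round(z,3))
E
```

```text
t 32.03 p [0.5717 0.4102 0.0944] yaw -172.26 tilt [-0.009 -0.005 -1.   ] gap 0.497 F [ 0.1 -0.6 -0. ] grip 0.0 j [ 30.  43.  84.   0.  55. -67.]
rotz -0.001 shift [-0.005  0.01  -0.016] | rows 0.1
rotz -0.000 shift [0.    0.    0.667] | rows 2.2
rotz -0.000 shift [ 0.    0.   -2.25] | rows 7.5
rotz 0.157 shift [ 1.029 -4.08   0.   ] | rows 14.0
rotz -0.000 shift [0.    0.    1.833] | rows 6.1
rotz -0.000 shift [0.    0.    0.358] | rows 1.2
[0.5099 0.404 ] 7.95 0.16 0.037
```

```bash
python3 -m inch '{"xyz":[[-0.005,0.007,0.2],[0,0,0.2],[0,0,0.15],[0,0,0.13],[0,0,0],[0,0,0],[0,0,0],[0,0,0]],"rotation":[[0,0,0],[0,0,0],[0,0,0],[0,0,0],[0,0,0],[0,0,0],[0,0,0],[0,0,0]]}' | grep -v rot
python3 -m inch '{"xyz":[[0,0,0],[0,0,0],[0,0,0],[0,0,0],[0,0,0],[0,0,0],[0,0,0],[0,0,0]],"rotation":[[0,0,0],[0,0,0],[0,0,0],[0,0,0],[0,0,0],[0,0,0],[0,0,0],[0,0,0]]}' 1 | grep -v rot
python3 -m inch '{"xyz":[[0,0,-0.15],[0,0,-0.3],[0,0,-0.3],[0,0,-0.3],[0,0,-0.3],[0,0,-0.3],[0,0,-0.3],[0,0,-0.3]],"rotation":[[0,0,0],[0,0,0],[0,0,0],[0,0,0],[0,0,0],[0,0,0],[0,0,0],[0,0,0]]}' | grep -v rot
python3 -m inch '{"xyz":[[0,0,0],[0.0686,-0.272,0],[0.0686,-0.272,0],[0.0686,-0.272,0],[0.0686,-0.272,0],[0.0686,-0.272,0],[0.0686,-0.272,0],[0.0686,-0.272,0]],"rotation":[[0,0,0.157],[0,0,0],[0,0,0],[0,0,0],[0,0,0],[0,0,0],[0,0,0],[0,0,0]]}' | grep -v rot
python3 -m inch '{"xyz":[[0.0686,-0.272,0],[0.0686,-0.272,0],[0.0686,-0.272,0],[0.0686,-0.272,0],[0.0686,-0.272,0],[0.0686,-0.272,0],[0.0686,-0.272,0],[0.0686,-0.272,0]],"rotation":[[0,0,0],[0,0,0],[0,0,0],[0,0,0],[0,0,0],[0,0,0],[0,0,0],[0,0,0]]}' | grep -v rot
python3 - <<'E'
from h import *
st();chain(legseq('D',4)[3:]); print(jig(.1,.17))
d=snap('wrist'); save(d,'w6.png')
E
```

```text
time: 32.8
tcp_pos: [0.5758, 0.4135, 0.0224]
contact_force: [-0.2, 0.4, -0.2]
finger_gap: 0.503
grip_force: 0.0
time: 33.47
tcp_pos: [0.5749, 0.413, 0.0204]
contact_force: [-1.6, -0.1, 4.4]
finger_gap: 0.267
grip_force: 30.0
time: 34.13
tcp_pos: [0.5743, 0.4126, 0.2909]
contact_force: [1.0, -0.1, -3.7]
finger_gap: 0.262
grip_force: 30.0
time: 34.8
tcp_pos: [0.5439, 0.1777, 0.2889]
contact_force: [1.5, -0.1, -3.3]
finger_gap: 0.267
grip_force: 30.0
time: 35.47
tcp_pos: [0.5095, -0.0893, 0.2891]
contact_force: [1.6, -0.4, -4.3]
finger_gap: 0.27
grip_force: 30.0
t 35.47 p [ 0.5095 -0.0893  0.2891] yaw -173.19 tilt [-0.001  0.001 -1.   ] gap 0.27 F [ 1.6 -0.4 -4.3] grip 30.0 j [ -17.   16.   99.    0.   65. -114.]
rotz -0.002 shift [ 0.004  0.007 -0.007] | rows 0.0
rotz -0.000 shift [0.    0.    1.833] | rows 6.1
rotz -0.000 shift [0.    0.    0.358] | rows 1.2
(np.float64(0.5531048145390418), np.float64(-0.011727842995264498))
```

View pics/w6.png

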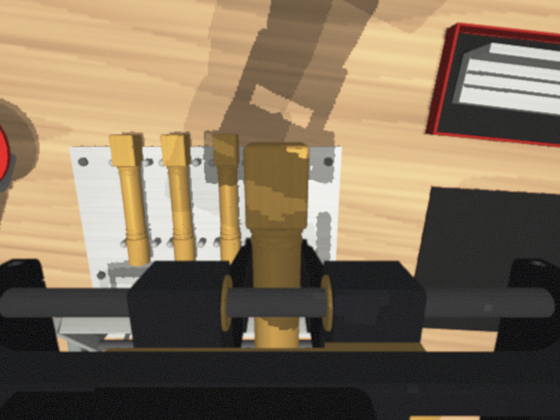

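```bash
python3 -m inch '{"xyz":[[0,0,0.1],[0,0,0.2],[0,0,0.2],[0,0,0.2],[0,0,0.2],[0,0,0],[0,0,0],[0,0,0]],"rotation":[[0,0,0],[0,0,0],[0,0,0],[0,0,0],[0,0,0],[0,0,0],[0,0,0],[0,0,0]]}' | grep -v rot
python3 -m inch '{"xyz":[[0,0,0.2],[0,0,0.2],[0,0,0.2],[0,0,0.2],[0,0,0.05],[0,0,0],[0,0,0],[0,0,0]],"rotation":[[0,0,0],[0,0,0],[0,0,0],[0,0,0],[0,0,0],[0,0,0],[0,0,0],[0,0,0]]}' | grep -v rot
python3 fitin.py 4 D
```

```text
time: 36.18
tcp_pos: [0.5108, -0.0879, 0.1828]
contact_force: [0.6, -0.1, -4.1]
finger_gap: 0.267
grip_force: 30.0
time: 36.85
tcp_pos: [0.5113, -0.0881, 0.0817]
contact_force: [0.2, -0.2, -2.3]
finger_gap: 0.271
grip_force: 30.0
t 36.9 p [ 0.5112 -0.088   0.0817] yaw -173.18 tilt [ 0.003 -0.001 -1.   ] gap 0.265 F [-0.  -0.5 -3.7] grip 30.0 j [ -17.   31.  112.    0.   36. -114.]
pin [101.9 187.1] 1867 [ 0.0324 -0.1217  0.0547] nominal -0.11 err -0.0117
pin [195.1 189.8] 909 [ 0.0304 -0.0567  0.0547] nominal -0.044 err -0.0127
pin [ 11.3 189.4] 1859 [ 0.0307 -0.1853  0.0547] nominal -0.176 err -0.0093
pin [147.9 192.2] 89 [ 0.0287 -0.0899  0.0547] nominal -0.088 err -0.0019
pin [215.5 191.3] 194 [ 0.0293 -0.0425  0.0547] nominal -0.044 err 0.0015
pin [312.3 191.6] 115 [0.0291 0.0254 0.0547] nominal 0.022 err 0.0034
pin [ 69.1 218.2] 84 [ 0.0097 -0.1486  0.0547] nominal -0.154 err 0.0054
pin [165.6 216.6] 148 [ 0.0109 -0.0792  0.0547] nominal -0.088 err 0.0088
foot 165 -0.0144 mid y 0.0002 w 0.0313
foot 185 -0.0142 mid y 0.0002 w 0.0309
foot 205 -0.0141 mid y 0.0002 w 0.0315
foot end x 0.06595451687898078
rotz 0.001 shift [ 0.019 -0.002  0.456] | rows 1.5
```

```bash
python3 -m inch '{"xyz":[[0.005,0.010,0.1],[0,0,0.1],[0,0,0.1],[0,0,0.1],[0,0,0.05],[0,0,0.02],[0,0,0],[0,0,0]],"rotation":[[0,0,0],[0,0,0],[0,0,0],[0,0,0],[0,0,0],[0,0,0],[0,0,0],[0,0,0]]}'
python3 -m inch '{"xyz":[[0,0,0],[0,0,0],[0,0,0],[0,0,0],[0,0,-0.2],[0,0,-0.2],[0,0,-0.2],[0,0,-0.2]],"rotation":[[0,0,0],[0,0,0],[0,0,0],[0,0,0],[0,0,0],[0,0,0],[0,0,0],[0,0,0]]}' 0.5
python3 -m inch '{"xyz":[[0,0,-0.2],[0,0,-0.2],[0,0,-0.2],[0,0,-0.2],[0,0,-0.2],[0,0,-0.2],[0,0,-0.2],[0,0,0]],"rotation":[[0,0,0],[0,0,0],[0,0,0],[0,0,0],[0,0,0],[0,0,0],[0,0,0],[0,0,0]]}'
python3 - <<'E'
from h import *
d=snap('wrist'); st(); 
for r in finder.trace('wrist','leg1'):
    f,a,l,z=legfit(d,r['region']); print(np.round(f,4),round(a,2),round(l,3),round(z,3))
chain([((.40,.29,.32),90)])
E
```

```text
time: 37.57
tcp_pos: [0.51, -0.0868, 0.0249]
ee_rot: [[-0.993, -0.119, 0.001], [-0.119, 0.993, -0.0], [-0.001, -0.0, -1.0]]
contact_force: [-2.2, 1.0, 5.2]
finger_gap: 0.267
grip_force: 30.0
time: 38.23
tcp_pos: [0.5095, -0.0867, 0.1207]
ee_rot: [[-0.993, -0.119, -0.0], [-0.119, 0.993, 0.0], [0.0, 0.0, -1.0]]
contact_force: [-0.2, 0.1, -0.1]
finger_gap: 0.502
grip_force: 0.0
time: 38.9
tcp_pos: [0.5108, -0.0871, 0.2919]
ee_rot: [[-0.993, -0.119, 0.006], [-0.119, 0.993, -0.002], [-0.006, -0.003, -1.0]]
contact_force: [0.2, 0.5, -0.2]
finger_gap: 0.498
grip_force: 0.0
t 38.95 p [ 0.5102 -0.0869  0.2897] yaw -173.18 tilt [ 0.004 -0.001 -1.   ] gap 0.497 F [-0.6  0.2 -0.2] grip 0.0 j [ -17.   16.  100.    0.   65. -114.]
[ 0.4543 -0.1608] 7.65 0.168 0.042
[ 0.4453 -0.0944] 7.03 0.175 0.042
[ 0.4696 -0.287 ] 7.36 0.173 0.041
rotz 16.136 shift [ 3.139 -0.914 -0.266] | rows 17.0
```

```bash
python3 -m inch '{"xyz":[[0.049,0.2935,-0.023],[0.049,0.2935,-0.023],[0.049,0.2935,-0.023],[0.049,0.2935,-0.023],[0.049,0.2935,-0.023],[0.049,0.2935,-0.023],[0.049,0.2935,-0.023],[0.049,0.2935,-0.023]],"rotation":[[0,0,0],[0,0,0],[0,0,0],[0,0,0],[0,0,0],[0,0,0],[0,0,0],[0,0,0]]}' >/dev/null
python3 -m inch '{"xyz":[[0.049,0.2935,-0.023],[0.049,0.2935,-0.023],[0.049,0.2935,-0.023],[0,0,0],[0,0,0],[0,0,0],[0,0,0],[0,0,0]],"rotation":[[0,0,0],[0,0,0],[0,0,0],[0,0,0.95],[0,0,0.95],[0,0,0.95],[0,0,0.95],[0,0,0.95]]}' >/dev/null
python3 -m inch '{"xyz":[[0,0,0],[0,0,0],[0,0,0],[0,0,0],[0,0,0],[0,0,0],[0,0,0],[0,0,0]],"rotation":[[0,0,0.95],[0,0,0.95],[0,0,0.95],[0,0,0.95],[0,0,0.95],[0,0,0.95],[0,0,0.95],[0,0,0.95]]}' >/dev/null
python3 -m inch '{"xyz":[[0,0,0],[0,0,0],[0,0,0],[0,0,0],[0,0,0],[0,0,0],[0,0,0],[0,0,0]],"rotation":[[0,0,0.95],[0,0,0.95],[0,0,0.95],[0,0,0.936],[0,0,0],[0,0,0],[0,0,0],[0,0,0]]}' >/dev/null
python3 - <<'E'
from h import *
d=snap('wrist'); st(); save(d,'w7.png'); P=d['P']
for t in ['straightedge','tray']:
  for r in finder.trace('wrist',t):
    m=cv2.erode(r['region'].astype(np.uint8),np.ones((3,3)))>0
    q=P[m]; q=q[np.isfinite(q[:,0])]
    print(t,round(r['confidence'],2),np.round(np.median(q,0),4),cv2.minAreaRect((q[:,:2]*1000).astype(np.float32)))
    if t=='straightedge':
        rib=q[(q[:,2]>.045)&(q[:,2]<.07)]; print(len(rib), cv2.minAreaRect((rib[:,:2]*1000).astype(np.float32)), np.median(rib[:,2])); v=cv2.fitLine(rib[:,:2].astype(np.float32),cv2.DIST_HUBER,0,.01,.01).ravel(); print('rib',np.degrees(np.arctan2(v[0],v[1])),v[2:])
E
```

```text
t 41.72 p [0.3994 0.2902 0.3178] yaw 90.1 tilt [-0. -0. -1.] gap 0.498 F [ 0.9 -0.3 -0.3] grip 0.0 j [ 28.  12. 100.   0.  68.  28.]
straightedge 0.73 [0.3485 0.3229 0.0225] ((349.82958984375, 290.22479248046875), (59.55016326904297, 315.5534362792969), 0.3606201708316803)
1487 ((324.8590087890625, 326.7829895019531), (10.070168495178223, 241.8501434326172), 0.3606201708316803) 0.058846040601767735
rib 179.75009 [0.32616463 0.33653265]
straightedge 0.17 [0.7258 0.0208 0.016 ] ((619.0404052734375, -82.03587341308594), (285.1534118652344, 192.2248992919922), 6.417043685913086)
5 ((724.9483032226562, 22.400917053222656), (1.4001128673553467, 10.861949920654297), 87.98338317871094) 0.046291023667272946
rib 95.25709 [0.72704685 0.02253867]
tray 0.58 [0.386  0.3458 0.0048] ((354.46728515625, 291.4668884277344), (130.2296600341797, 364.1358947753906), 1.3297626972198486)
```

View pics/w7.png

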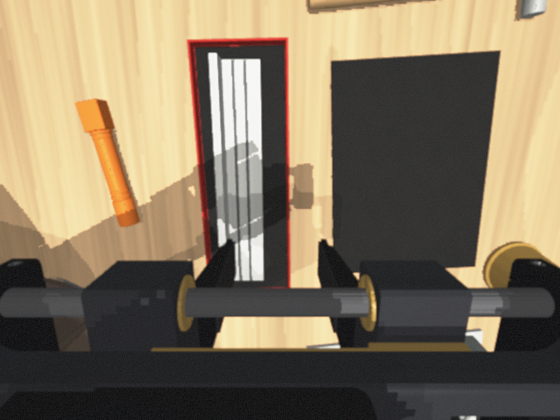

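Run:
```python
from h import *
st(); a=jig(-.055-.045,0)
chain([((.3245,.290,.12),90.3),((.3245,.290,.043),90.3),((.3245,.290,.16),90.3),((*a,.16),96.82),((*a,.05),96.82),((*jig(-.055,0),.04),96.82)])
```

```text
t 41.82 p [0.3994 0.2903 0.318 ] yaw 90.06 tilt [-0.  0. -1.] gap 0.501 F [-0.4 -0.2 -0.6] grip 0.0 j [ 28.  12. 100.   0.  68.  28.]
rotz -0.040 shift [ 1.00e-03 -6.24e-01  1.65e+00] | rows 5.9
rotz -0.000 shift [0.    0.    0.642] | rows 2.1
rotz -0.000 shift [ 0.     0.    -0.975] | rows 3.3
rotz -1.087 shift [-4.139 -0.074  0.   ] | rows 13.8
rotz -0.000 shift [0.    0.    0.917] | rows 3.1
rotz -0.000 shift [0.    0.375 0.083] | rows 1.3
```

```bash
python3 -m inch '{"xyz":[[0,-0.208,0],[0,-0.208,0],[0,-0.208,0],[0,0,0.27],[0,0,0.27],[0,0,0.27],[0,0,0.27],[0,0,0.27]],"rotation":[[0,0,-0.04],[0,0,0],[0,0,0],[0,0,0],[0,0,0],[0,0,0],[0,0,0],[0,0,0]]}' 0.7 | grep -v rot
python3 -m inch '{"xyz":[[0,0,0.15],[0,0,0.15],[0,0,0],[0,0,0],[0,0,0],[0,0,0],[0,0,0],[0,0,0]],"rotation":[[0,0,0],[0,0,0],[0,0,0],[0,0,0],[0,0,0],[0,0,0],[0,0,0],[0,0,0]]}' | grep -v rot
python3 - <<'E'
from h import *
st(); chain([((.3245,.290,.12),90.3),((.3245,.290,.043),90.3)]); d=snap('wrist'); save(d,'w8.png')
E
```

```text
time: 42.48
tcp_pos: [0.3244, 0.2901, 0.155]
contact_force: [0.8, 0.3, -0.7]
finger_gap: 0.295
grip_force: 0.0
time: 43.15
tcp_pos: [0.3248, 0.2903, 0.1208]
contact_force: [-0.3, -0.1, -0.4]
finger_gap: 0.296
grip_force: 0.0
t 43.15 p [0.3248 0.2903 0.1208] yaw 90.25 tilt [ 0.001  0.001 -1.   ] gap 0.296 F [-0.3 -0.1 -0.4] grip 0.0 j [ 33.  23. 122.   0.  35.  33.]
rotz -0.009 shift [-0.002 -0.003  0.007] | rows 0.0
rotz -0.000 shift [0.    0.    0.642] | rows 2.1
```

View pics/w8.png

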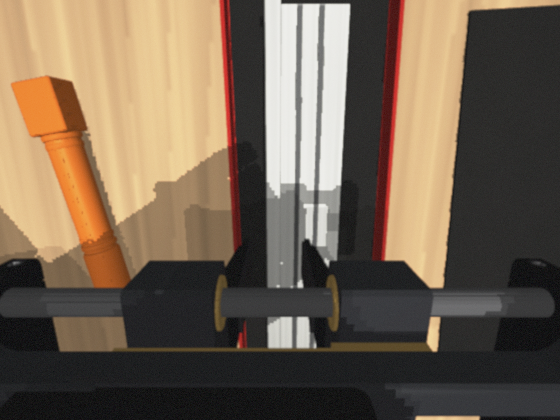

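```bash
python3 -m inch '{"xyz":[[0,0,0.2],[0,0,0.2],[0,0,0.15],[0,0,0.097],[0,0,0],[0,0,0],[0,0,0],[0,0,0]],"rotation":[[0,0,0],[0,0,0],[0,0,0],[0,0,0],[0,0,0],[0,0,0],[0,0,0],[0,0,0]]}' | grep -v rot
python3 -m inch '{"xyz":[[0,0,0],[0,0,0],[0,0,0],[0,0,0],[0,0,0],[0,0,0],[0,0,0],[0,0,0]],"rotation":[[0,0,0],[0,0,0],[0,0,0],[0,0,0],[0,0,0],[0,0,0],[0,0,0],[0,0,0]]}' 1 
python3 -m inch '{"xyz":[[0,0,-0.1],[0,0,-0.25],[0,0,-0.25],[0,0,-0.25],[0,0,-0.12],[0,0,0],[0,0,0],[0,0,0]],"rotation":[[0,0,0],[0,0,0],[0,0,0],[0,0,0],[0,0,0],[0,0,0],[0,0,0],[0,0,0]]}'
python3 - <<'E'
from h import *
st(); a=jig(-.055-.045,0); chain([((*a,.16),96.82),((*a,.05),96.82),((*jig(-.055,0),.04),96.82)])
d=snap('wrist');P=d['P']
for r in finder.trace('wrist','straightedge')[:1]:
    q=P[cv2.erode(r['region'].astype(np.uint8),np.ones((3,3)))>0]; q=q[np.isfinite(q[:,0])]; h=q[q[:,2]>.05]
    print(np.round(np.median(h,0),4),cv2.minAreaRect((h[:,:2]*1000).astype(np.float32)))
E
```

```text
time: 43.87
tcp_pos: [0.3249, 0.2903, 0.0433]
contact_force: [-0.1, 0.2, -0.1]
finger_gap: 0.304
grip_force: 0.0
time: 44.53
tcp_pos: [0.3243, 0.29, 0.0427]
ee_rot: [[-0.004, 1.0, -0.0], [1.0, 0.004, -0.0], [-0.0, -0.0, -1.0]]
contact_force: [-3.6, -1.9, 6.3]
finger_gap: 0.102
grip_force: 30.0
time: 45.2
tcp_pos: [0.324, 0.2897, 0.1576]
ee_rot: [[-0.004, 1.0, -0.002], [1.0, 0.004, -0.001], [-0.001, -0.002, -1.0]]
contact_force: [-0.3, 0.2, -4.6]
finger_gap: 0.106
grip_force: 30.0
t 45.2 p [0.324  0.2897 0.1576] yaw 90.24 tilt [-0.002 -0.001 -1.   ] gap 0.106 F [-0.3  0.2 -4.6] grip 30.0 j [ 33.  19. 120.   0.  42.  33.]
rotz -1.097 shift [-4.137 -0.069 -0.02 ] | rows 13.8
rotz -0.000 shift [0.    0.    0.917] | rows 3.1
rotz -0.000 shift [0.    0.375 0.083] | rows 1.3
[0.3487 0.3638 0.1373] ((350.25518798828125, 323.8064880371094), (201.75892639160156, 60.22174072265625), 89.69367218017578)
```

Run:
```python
from h import *
a=jig(-.1,0); print(a); chain([((.42,.15,.16),96.82),((.43,-.03,.16),96.82),((.41,-.12,.16),96.82),((*a,.16),96.82)])
```

```text
(np.float64(0.37470758831694284), np.float64(-0.20427505714353836))
rotz -1.097 shift [-1.251  0.656 -0.021] | rows 4.7
rotz -0.000 shift [-1.499 -0.095  0.   ] | rows 5.0
rotz -0.000 shift [-0.725 -0.255  0.   ] | rows 2.6
rotz -0.000 shift [-0.662 -0.375  0.   ] | rows 2.5
```

```bash
python3 -m inch '{"xyz":[[0,0,0],[0,0,-0.02],[-0.208,0.109,0],[-0.208,0.109,0],[-0.208,0.109,0],[-0.208,0.109,0],[-0.208,0.109,0],[-0.208,0.109,0]],"rotation":[[0,0,-0.549],[0,0,-0.548],[0,0,0],[0,0,0],[0,0,0],[0,0,0],[0,0,0],[0,0,0]]}' | grep -v rot
python3 -m inch '{"xyz":[[-0.25,-0.016,0],[-0.25,-0.016,0],[-0.25,-0.016,0],[-0.25,-0.016,0],[-0.25,-0.016,0],[-0.25,-0.016,0],[-0.242,-0.085,0],[-0.242,-0.085,0]],"rotation":[[0,0,0],[0,0,0],[0,0,0],[0,0,0],[0,0,0],[0,0,0],[0,0,0],[0,0,0]]}' | grep -v rot
python3 -m inch '{"xyz":[[-0.242,-0.085,0],[-0.221,-0.125,0],[-0.221,-0.125,0],[-0.221,-0.125,0],[0,0,0],[0,0,0],[0,0,0],[0,0,0]],"rotation":[[0,0,0],[0,0,0],[0,0,0],[0,0,0],[0,0,0],[0,0,0],[0,0,0],[0,0,0]]}' | grep -v rot
python3 - <<'E'
from h import *
st(); a=jig(-.1,0); chain([((*a,.16),96.82),((*a,.05),96.82),((*jig(-.055,0),.04),96.82)])
E
```

```text
time: 45.97
tcp_pos: [0.4205, 0.1494, 0.16]
contact_force: [0.4, 0.5, -4.5]
finger_gap: 0.098
grip_force: 30.0
time: 46.63
tcp_pos: [0.4163, -0.0909, 0.16]
contact_force: [0.6, 0.5, -4.9]
finger_gap: 0.103
grip_force: 30.0
time: 47.3
tcp_pos: [0.375, -0.2031, 0.1606]
contact_force: [0.6, -0.0, -4.4]
finger_gap: 0.102
grip_force: 30.0
t 47.3 p [ 0.375  -0.2031  0.1606] yaw 96.87 tilt [-0.001  0.001 -1.   ] gap 0.102 F [ 0.6 -0.  -4.4] grip 30.0 j [-37.  18. 120.   0.  42. -44.]
rotz 0.009 shift [-0.009 -0.003  0.005] | rows 0.0
rotz -0.000 shift [0.    0.    0.917] | rows 3.1
rotz -0.000 shift [0.    0.375 0.083] | rows 1.3
```

```bash
python3 -m inch '{"xyz":[[0,0,0.2],[0,0,0.2],[0,0,0.2],[0,0,0.2],[0,0,0.12],[0,0,0.04],[0,0,0],[0,0,0]],"rotation":[[0,0,0],[0,0,0],[0,0,0],[0,0,0],[0,0,0],[0,0,0],[0,0,0],[0,0,0]]}' | grep -v rot
python3 -m inch '{"xyz":[[0,0,0.015],[0,0,0.01],[0,0,0.01],[0,0,0],[0,0,0],[0,0,0],[0,0,0],[0,0,0]],"rotation":[[0,0,0],[0,0,0],[0,0,0],[0,0,0],[0,0,0],[0,0,0],[0,0,0],[0,0,0]]}' | grep -v rot
python3 - <<'E'
from h import *
d=snap('wrist'); save(d,'w9.png'); st(); chain([((*jig(-.055,0),.04),96.82)])
E
```

```text
time: 47.97
tcp_pos: [0.3754, -0.2035, 0.0463]
contact_force: [-0.1, 0.3, -3.8]
finger_gap: 0.105
grip_force: 30.0
time: 48.63
tcp_pos: [0.375, -0.2039, 0.0418]
contact_force: [0.4, 0.4, -4.5]
finger_gap: 0.1
grip_force: 30.0
t 48.68 p [ 0.375  -0.2039  0.0418] yaw 96.82 tilt [ 0.  0. -1.] gap 0.103 F [-0.5 -0.7 -4.5] grip 30.0 j [-37.  32. 126.   0.  22. -44.]
rotz 0.000 shift [-0.003  0.373  0.015] | rows 1.2
```

View pics/w9.png

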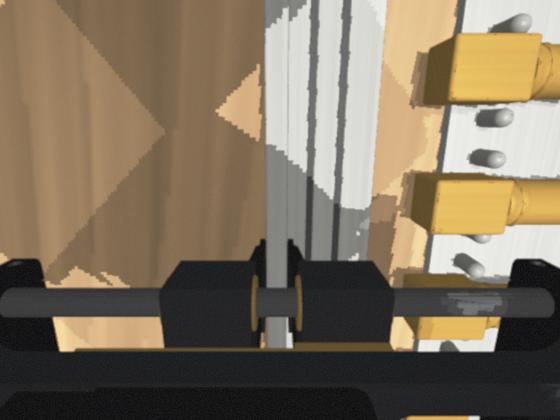

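```bash
python3 -m inch '{"xyz":[[0,0,0.008],[0,0,0.007],[0,0.03,0],[0,0.04,0],[0,0.04,0],[0,0.04,0],[0,0.03,0],[0,0,0]],"rotation":[[0,0,0],[0,0,0],[0,0,0],[0,0,0],[0,0,0],[0,0,0],[0,0,0],[0,0,0]]}' | grep -v rot
python3 -m inch '{"xyz":[[0,0.025,0],[0,0.025,0],[0,0.025,0],[0,0.025,0],[0,0.02,0],[0,0.015,0],[0,0,0],[0,0,0]],"rotation":[[0,0,0],[0,0,0],[0,0,0],[0,0,0],[0,0,0],[0,0,0],[0,0,0],[0,0,0]]}' | grep -v rot
python3 - <<'E'
from h import *
st(); chain([((*jig(-.055,0),.04),96.82)])
E
```

```text
time: 49.35
tcp_pos: [0.3973, -0.2013, 0.04]
contact_force: [0.5, -0.0, -4.9]
finger_gap: 0.106
grip_force: 30.0
time: 50.02
tcp_pos: [0.411, -0.1986, 0.0399]
contact_force: [-8.3, 0.5, 0.3]
finger_gap: 0.102
grip_force: 30.0
t 50.02 p [ 0.411  -0.1986  0.0399] yaw 96.81 tilt [-0.003  0.002 -1.   ] gap 0.102 F [-8.3  0.5  0.3] grip 30.0 j [-34.  33. 122.  -0.  25. -41.]
rotz -0.001 shift [-0.011  0.069 -0.001] | rows 0.2
```

```bash
python3 -m inch '{"xyz":[[0,0.012,0],[0,0.012,0],[0,0.012,0],[0,0.01,0],[0,0,0],[0,0,0],[0,0,0],[0,0,0]],"rotation":[[0,0,0],[0,0,0],[0,0,0],[0,0,0],[0,0,0],[0,0,0],[0,0,0],[0,0,0]]}' | grep -v rot
for i in 1; do python3 -m inch '{"xyz":[[0,0.006,0],[0,0.006,0],[0,0,0],[0,0,0],[0,0,0],[0,0,0],[0,0,0],[0,0,0]],"rotation":[[0,0,0],[0,0,0],[0,0,0],[0,0,0],[0,0,0],[0,0,0],[0,0,0],[0,0,0]]}' | grep -v rot; done
python3 - <<'E'
from h import *
st(); chain([((*jig(-.055,0),.04),96.82)])
E
```

```text
time: 50.68
tcp_pos: [0.4163, -0.1979, 0.0399]
contact_force: [-9.7, -0.4, 1.0]
finger_gap: 0.102
grip_force: 30.0
time: 51.35
tcp_pos: [0.4175, -0.1978, 0.0399]
contact_force: [-12.2, -1.0, 2.4]
finger_gap: 0.104
grip_force: 30.0
t 51.35 p [ 0.4175 -0.1978  0.0399] yaw 96.81 tilt [-0.004  0.002 -1.   ] gap 0.104 F [-12.2  -1.    2.4] grip 30.0 j [-34.  33. 121.  -0.  26. -40.]
rotz -0.001 shift [-0.011  0.014 -0.001] | rows 0.1
```

```bash
for i in 1; do python3 -m inch '{"xyz":[[0,0.006,0],[0,0.004,0],[0,0,0],[0,0,0],[0,0,0],[0,0,0],[0,0,0],[0,0,0]],"rotation":[[0,0,0],[0,0,0],[0,0,0],[0,0,0],[0,0,0],[0,0,0],[0,0,0],[0,0,0]]}' | grep -v rot; 
python3 -m inch '{"xyz":[[0,0.006,0],[0,0.004,0],[0,0,0],[0,0,0],[0,0,0],[0,0,0],[0,0,0],[0,0,0]],"rotation":[[0,0,0],[0,0,0],[0,0,0],[0,0,0],[0,0,0],[0,0,0],[0,0,0],[0,0,0]]}' | grep -v rot;  done
python3 - <<'E'
from h import *
st(); chain([((*jig(-.055,0),.04),96.82)])
E
```

```text
time: 52.02
tcp_pos: [0.4186, -0.1976, 0.0399]
contact_force: [-11.5, -1.0, 3.5]
finger_gap: 0.103
grip_force: 30.0
time: 52.68
tcp_pos: [0.4197, -0.1976, 0.0399]
contact_force: [-13.1, -1.9, 4.4]
finger_gap: 0.101
grip_force: 30.0
t 52.68 p [ 0.4197 -0.1976  0.0399] yaw 96.84 tilt [-0.004  0.002 -1.   ] gap 0.101 F [-13.1  -1.9   4.4] grip 30.0 j [-33.  33. 121.  -0.  26. -40.]
rotz 0.003 shift [-0.011 -0.004 -0.001] | rows 0.0
```

```bash
python3 -m inch '{"xyz":[[0,0.005,0],[0,0.003,0],[0,0,0],[0,0,0],[0,0,0],[0,0,0],[0,0,0],[0,0,0]],"rotation":[[0,0,0],[0,0,0],[0,0,0],[0,0,0],[0,0,0],[0,0,0],[0,0,0],[0,0,0]]}' | grep -v rot; 
python3 -m inch '{"xyz":[[0,0.005,0],[0,0.003,0],[0,0,0],[0,0,0],[0,0,0],[0,0,0],[0,0,0],[0,0,0]],"rotation":[[0,0,0],[0,0,0],[0,0,0],[0,0,0],[0,0,0],[0,0,0],[0,0,0],[0,0,0]]}' | grep -v rot
python3 - <<'E'
from h import *
d=snap('wrist'); save(d,'w10.png'); st()
E
```

```text
time: 53.35
tcp_pos: [0.4198, -0.1975, 0.04]
contact_force: [-20.9, -8.1, 7.6]
finger_gap: 0.104
grip_force: 30.0
time: 54.02
tcp_pos: [0.4199, -0.1974, 0.0401]
contact_force: [-27.2, -11.2, 12.0]
finger_gap: 0.109
grip_force: 30.0
t 54.07 p [ 0.4199 -0.1975  0.0401] yaw 96.85 tilt [-0.007  0.003 -1.   ] gap 0.103 F [-27.5 -11.7  12. ] grip 30.0 j [-33.  33. 121.  -0.  26. -40.]
```

View pics/w10.png

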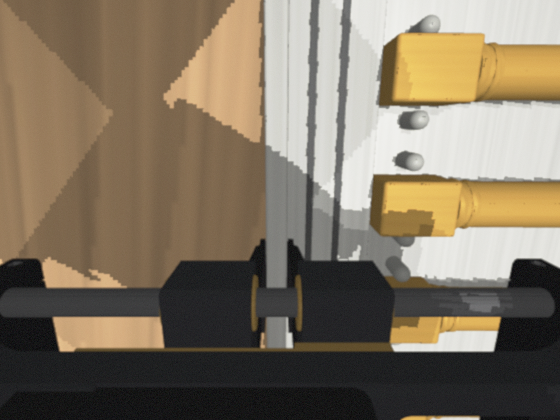

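```bash
python3 -m inch '{"xyz":[[0,-0.004,-0.003],[0,-0.004,-0.002],[0,0,0],[0,0,0],[0,0,0],[0,0,0],[0,0,0],[0,0,0]],"rotation":[[0,0,0],[0,0,0],[0,0,0],[0,0,0],[0,0,0],[0,0,0],[0,0,0],[0,0,0]]}' | grep -v rot
python3 -m inch '{"xyz":[[0,0,0],[0,0,0],[0,0,0],[0,0,0],[0,0,0],[0,0,0],[0,0,0],[0,0,0]],"rotation":[[0,0,0],[0,0,0],[0,0,0],[0,0,0],[0,0,0],[0,0,0],[0,0,0],[0,0,0]]}' 0.7 | grep -v rot
python3 -m inch '{"xyz":[[0,0,-0.1],[0,0,-0.25],[0,0,-0.3],[0,0,-0.3],[0,0,-0.3],[0,0,-0.3],[0,0,-0.3],[0,0,-0.3]],"rotation":[[0,0,0],[0,0,0],[0,0,0],[0,0,0],[0,0,0],[0,0,0],[0,0,0],[0,0,0]]}' | grep -v rot
python3 - <<'E'
from h import *
d=snap('wrist'); st(); P=d['P']; c,s=np.cos(JA),np.sin(JA)
J=np.stack([c*(P[...,0]-JX)+s*(P[...,1]-JY),-s*(P[...,0]-JX)+c*(P[...,1]-JY),P[...,2]],-1)
for r in finder.trace('wrist','straightedge')[:1]:
    q=J[cv2.erode(r['region'].astype(np.uint8),np.ones((3,3)))>0]; q=q[np.isfinite(q[:,0])]; q=q[q[:,2]>.01]
    print('edge',cv2.minAreaRect((q[:,:2]*1000).astype(np.float32)))
for r in finder.trace('wrist','leg1'):
    f,a,l,z=legfit(d,r['region']); print('leg jig x,y',np.round([c*(f[0]-JX)+s*(f[1]-JY),-s*(f[0]-JX)+c*(f[1]-JY)],4),round(a-6.82,2),round(l,3),round(z,3))
h=jig(.14,.17); print(h); chain([((*jig(.03,.17),.325),186.82)])
save(d,'w11.png')
E
```

```text
time: 54.73
tcp_pos: [0.4199, -0.1975, 0.0402]
contact_force: [-17.8, -7.3, 0.0]
finger_gap: 0.109
grip_force: 30.0
time: 55.4
tcp_pos: [0.4228, -0.1982, 0.0406]
contact_force: [0.5, 0.4, -0.1]
finger_gap: 0.3
grip_force: 0.0
time: 56.07
tcp_pos: [0.4223, -0.1978, 0.3006]
contact_force: [0.5, 0.6, -0.3]
finger_gap: 0.299
grip_force: 0.0
t 56.12 p [ 0.4241 -0.1989  0.3069] yaw 96.84 tilt [ 0.008 -0.005 -1.   ] gap 0.303 F [-0.3 -0.2  6.2] grip 0.0 j [-33.  10. 104.   0.  65. -40.]
edge ((-28.001293182373047, 0.8267364501953125), (314.982421875, 59.7736701965332), 89.99826049804688)
leg jig x,y [0.001  0.1013] -0.07 0.176 0.041
leg jig x,y [0.0013 0.0348] -0.19 0.175 0.042
leg jig x,y [ 0.0009 -0.0303] 0.18 0.176 0.041
leg jig x,y [ 0.0027 -0.0907] -0.69 0.174 0.041
(np.float64(0.5928217792122646), np.float64(-0.0069778201378491445))
rotz -14.999 shift [-0.676  1.416 -0.203] | rows 15.8
```

View pics/w11.png

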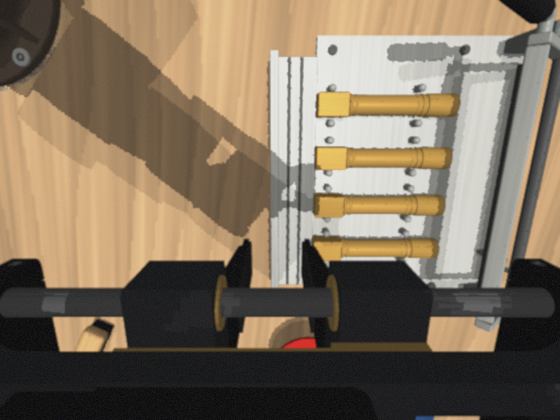

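Run:
```python
from h import *
d=snap('wrist'); st()
w=[((*jig(.146,.17),.30),96.82),((*jig(.146,.17),.218),96.82)]
for f in (.7,.5,.3,.1,-.1,-.25):
    x=.262-.16*np.cos(f)+.011*np.sin(f); z=.075+.16*np.sin(f)+.011*np.cos(f)
    w.append(((*jig(x,.17),z+.014),96.82))
chain(w)
print([(np.round(r['position'],3),r['confidence']) for r in finder.recognise('wrist','handle')], jig(.14,.17),jig(.11,.17))
m=(d['P'][...,2]>.12)&(d['P'][...,2]<.24)&(d['P'][...,1]>-.06)&(d['P'][...,1]<.06)&(d['P'][...,0]<.7); q=d['P'][m]; print(m.sum()); 
if m.sum(): print(np.round(np.percentile(q,[1,50,99],axis=0),3))
```

```text
t 56.27 p [ 0.4226 -0.1981  0.2989] yaw 96.83 tilt [ 0.001 -0.001 -1.   ] gap 0.305 F [-0.3  0.1  0. ] grip 0.0 j [-33.  11. 105.   0.  64. -40.]
rotz 0.002 shift [ 1.413  1.648 -0.01 ] | rows 7.2
rotz -0.000 shift [0.    0.    0.683] | rows 2.3
rotz -0.000 shift [-0.     0.006  0.146] | rows 0.5
rotz -0.000 shift [ 0.    -0.165  0.209] | rows 0.9
rotz -0.000 shift [-0.    -0.121  0.238] | rows 0.9
rotz -0.000 shift [-0.    -0.071  0.257] | rows 0.9
rotz -0.000 shift [ 0.    -0.018  0.266] | rows 0.9
rotz -0.000 shift [0.    0.021 0.199] | rows 0.7
[(array([ 0.66 , -0.11 ,  0.136]), 0.65), (array([ 0.562, -0.213,  0.037]), 0.57)] (np.float64(0.5928217792122646), np.float64(-0.0069778201378491445)) (np.float64(0.5630340557073475), np.float64(-0.010540337280910639))
2582
[[ 0.574 -0.059  0.124]
 [ 0.643 -0.02   0.141]
 [ 0.673  0.     0.196]]
```

```bash
python3 -m inch '{"xyz":[[0.177,0.206,0],[0.177,0.206,0],[0.177,0.206,0],[0.177,0.206,0],[0.177,0.206,0],[0.177,0.206,0],[0.177,0.206,0],[0.174,0.206,0]],"rotation":[[0,0,0],[0,0,0],[0,0,0],[0,0,0],[0,0,0],[0,0,0],[0,0,0],[0,0,0]]}' 1 | grep -v rot
python3 - <<'E'
from h import *
d=snap('wrist'); st(); c,s=np.cos(JA),np.sin(JA); P=d['P']
J=np.stack([c*(P[...,0]-JX)+s*(P[...,1]-JY),-s*(P[...,0]-JX)+c*(P[...,1]-JY),P[...,2]],-1)
m=(abs(J[...,1]-.17)<.03)&(J[...,2]>.12)&(J[...,2]<.225)&(J[...,0]<.2); q=J[m]; print(m.sum())
for a in np.arange(.09,.2,.02):
    k=q[(q[:,0]>a)&(q[:,0]<a+.02)]
    if len(k)>5: print(round(a,2),len(k),np.round(np.percentile(k,[3,50,97],axis=0)[:,1:],3).tolist())
chain([((*jig(.146,.17),.218),96.82)])
E
```

```text
time: 56.98
tcp_pos: [0.5994, -0.0048, 0.2963]
contact_force: [0.5, -0.5, -0.5]
finger_gap: 0.004
grip_force: 0.0
t 57.03 p [ 0.6022 -0.0016  0.2959] yaw 96.92 tilt [-0.002  0.002 -1.   ] gap 0.005 F [-1.7  2.6 -1.9] grip 0.0 j [ -6.  23.  87.   0.  70. -13.]
2462
0.09 7 [[0.17, 0.193], [0.173, 0.195], [0.175, 0.195]]
0.11 554 [[0.163, 0.195], [0.174, 0.203], [0.182, 0.208]]
0.13 585 [[0.163, 0.179], [0.175, 0.191], [0.182, 0.201]]
0.15 487 [[0.163, 0.162], [0.175, 0.175], [0.182, 0.184]]
0.17 467 [[0.142, 0.134], [0.171, 0.156], [0.182, 0.168]]
0.19 362 [[0.141, 0.132], [0.159, 0.141], [0.178, 0.146]]
rotz 0.016 shift [-0.035 -0.033  0.649] | rows 2.2
```

```bash
python3 -m inch '{"xyz":[[-0.025,-0.033,0.13],[0,0,0.2],[0,0,0.2],[0,0,0.12],[0,0.003,0.07],[0,0.003,0.07],[0,0,0],[0,0,0]],"rotation":[[0,0,0],[0,0,0],[0,0,0],[0,0,0],[0,0,0],[0,0,0],[0,0,0],[0,0,0]]}' | grep -v rot
python3 -m inch '{"xyz":[[0,-0.055,0.07],[0,-0.055,0.07],[0,-0.055,0.07],[0,-0.04,0.08],[0,-0.04,0.08],[0,-0.041,0.078],[0,0,0],[0,0,0]],"rotation":[[0,0,0],[0,0,0],[0,0,0],[0,0,0],[0,0,0],[0,0,0],[0,0,0],[0,0,0]]}' | grep -v rot
python3 - <<'E'
from h import *
st(); 
w=[]
for f in (.3,.1,-.1,-.25):
    x=.262-.16*np.cos(f)+.011*np.sin(f); z=.075+.16*np.sin(f)+.011*np.cos(f)
    w.append(((*jig(x,.17),z+.014),96.82))
chain(w)
E
```

```text
time: 57.7
tcp_pos: [0.5975, -0.0097, 0.2039]
contact_force: [7.4, 2.1, 2.3]
finger_gap: 0.005
grip_force: 2.9
time: 58.37
tcp_pos: [0.562, -0.0138, 0.1502]
contact_force: [0.2, 0.3, 2.3]
finger_gap: 0.004
grip_force: 1.2
t 58.37 p [ 0.562  -0.0138  0.1502] yaw 96.82 tilt [-0.001  0.    -1.   ] gap 0.004 F [0.2 0.3 2.3] grip 1.2 j [ -8.  28. 103.   0.  49. -15.]
rotz -0.001 shift [0.026 0.032 0.029] | rows 0.2
rotz -0.000 shift [-0.    -0.071  0.257] | rows 0.9
rotz -0.000 shift [ 0.    -0.018  0.266] | rows 0.9
rotz -0.000 shift [0.    0.021 0.199] | rows 0.7
```

```bash
python3 -m inch '{"xyz":[[0.01,0,0.07],[0,-0.01,0.07],[0,-0.015,0.07],[0,-0.01,0.07],[0,-0.005,0.07],[0,0,0.07],[0,0,0],[0,0,0]],"rotation":[[0,0,0],[0,0,0],[0,0,0],[0,0,0],[0,0,0],[0,0,0],[0,0,0],[0,0,0]]}' | grep -v rot
python3 -m inch '{"xyz":[[0,0,0.07],[0,0,0.07],[0,0,0.07],[0,0,0.05],[0,0,0.02],[0,0,0],[0,0,0],[0,0,0]],"rotation":[[0,0,0],[0,0,0],[0,0,0],[0,0,0],[0,0,0],[0,0,0],[0,0,0],[0,0,0]]}' | grep -v rot
python3 - <<'E'
from h import *
st(); f=-.25;x=.262-.16*np.cos(f)+.011*np.sin(f); z=.075+.16*np.sin(f)+.011*np.cos(f)
chain([((*jig(x,.17),z+.014),96.82)])
E
```

```text
time: 59.03
tcp_pos: [0.557, -0.0131, 0.099]
contact_force: [0.4, 1.1, -0.0]
finger_gap: 0.003
grip_force: 0.0
time: 59.7
tcp_pos: [0.5573, -0.0131, 0.0662]
contact_force: [-0.2, -0.5, -0.0]
finger_gap: 0.001
grip_force: 0.0
t 59.7 p [ 0.5573 -0.0131  0.0662] yaw 96.82 tilt [ 0.  0. -1.] gap 0.001 F [-0.2 -0.5 -0. ] grip 0.0 j [ -8.  35. 107.   0.  37. -15.]
rotz 0.001 shift [0.016 0.002 0.051] | rows 0.2
```

Run:
```python
from h import *
d=snap('scene'); 
im=d['pixels'][190:330,150:310,::-1]; cv2.imwrite('pics/s12.png',cv2.resize(im,None,fx=4,fy=4,interpolation=cv2.INTER_CUBIC))
```

```text
(no output)
```

View pics/s12.png

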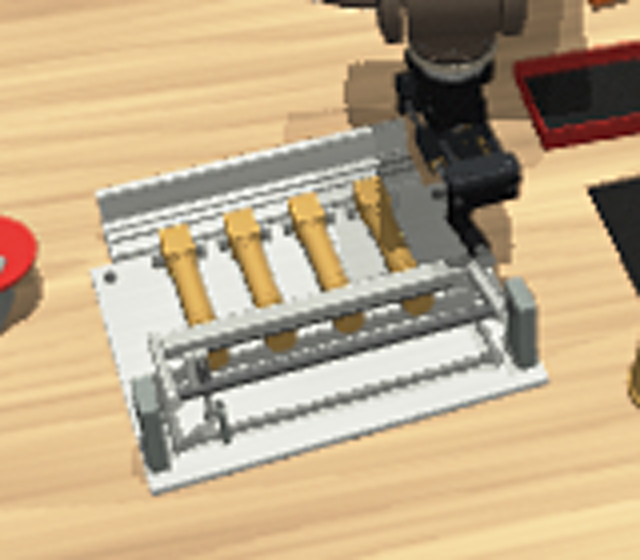

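```bash
python3 -m inch '{"xyz":[[0,0,-0.1],[0,0,-0.25],[0,0,-0.25],[0,0,-0.25],[0,0,-0.25],[0,0,-0.25],[0,0,-0.25],[0,0,-0.25]],"rotation":[[0,0,0],[0,0,0],[0,0,0],[0,0,0],[0,0,0],[0,0,0],[0,0,0],[0,0,0]]}' | grep -v rot
python3 - <<'E'
from h import *
d=snap('wrist'); st(); c,s=np.cos(JA),np.sin(JA); P=d['P']
J=np.stack([c*(P[...,0]-JX)+s*(P[...,1]-JY),-s*(P[...,0]-JX)+c*(P[...,1]-JY),P[...,2]],-1)
m=(abs(J[...,1]-.17)<.03)&(J[...,2]>.015)&(J[...,2]<.225)&(J[...,0]<.25)&(J[...,0]>.03); q=J[m]; print(m.sum())
for a in np.arange(.05,.25,.02):
    k=q[(q[:,0]>a)&(q[:,0]<a+.02)]
    if len(k)>5: print(round(a,2),len(k),np.round(np.percentile(k,[3,50,97],axis=0)[:,1:],3).tolist())
d=snap('scene');P=d['P']
J=np.stack([c*(P[...,0]-JX)+s*(P[...,1]-JY),-s*(P[...,0]-JX)+c*(P[...,1]-JY),P[...,2]],-1)
m=(abs(J[...,1])<.15)&(J[...,0]>.155)&(J[...,0]<.22)&(J[...,2]>.03); print('beam',m.sum(),np.round(np.percentile(J[m],[5,50,95],axis=0),3).tolist())
a=jig(-.055,0); chain([((*a,.30),96.82)])
w=snap('wrist'); t=snap('top'); save(t,'t13.png')
for r in finder.trace('top','straightedge')[:2]:
    q=t['P'][r['region']];q=q[np.isfinite(q[:,0])]; print('edge',r['confidence'],cv2.minAreaRect((q[:,:2]*1000).astype(np.float32)))
E
```

```text
time: 60.42
tcp_pos: [0.5567, -0.0131, 0.2901]
contact_force: [0.2, 1.0, 0.4]
finger_gap: -0.0
grip_force: 0.0
t 60.47 p [ 0.5584 -0.0132  0.2958] yaw 96.83 tilt [ 0.009 -0.001 -1.   ] gap 0.005 F [ 0.5 -0.1  4.4] grip 0.0 j [ -8.  19.  94.   0.  67. -15.]
2589
0.07 184 [[0.163, 0.033], [0.174, 0.04], [0.182, 0.043]]
0.09 258 [[0.163, 0.035], [0.174, 0.044], [0.182, 0.048]]
0.11 259 [[0.162, 0.042], [0.174, 0.049], [0.182, 0.053]]
0.13 279 [[0.163, 0.045], [0.174, 0.054], [0.182, 0.059]]
0.15 226 [[0.143, 0.05], [0.172, 0.056], [0.181, 0.062]]
0.17 412 [[0.141, 0.054], [0.157, 0.061], [0.177, 0.066]]
0.19 176 [[0.148, 0.055], [0.154, 0.068], [0.157, 0.072]]
0.21 180 [[0.148, 0.059], [0.154, 0.073], [0.157, 0.077]]
0.23 615 [[0.148, 0.021], [0.171, 0.076], [0.183, 0.09]]
beam 688 [[0.168, -0.134, 0.039], [0.184, 0.019, 0.057], [0.193, 0.146, 0.398]]
rotz 0.002 shift [-1.399 -1.333 -0.058] | rows 6.4
edge 0.63 ((440.8824768066406, -201.6702117919922), (81.5267105102539, 332.95703125), 13.254743576049805)
edge 0.31 ((572.27587890625, -279.677734375), (168.7629852294922, 42.482200622558594), 8.019144058227539)
```

```bash
python3 -m inch '{"xyz":[[-0.175,-0.167,0],[-0.175,-0.167,0],[-0.175,-0.167,0],[-0.175,-0.167,0],[-0.175,-0.167,0],[-0.175,-0.167,0],[-0.175,-0.167,0],[-0.175,-0.167,0]],"rotation":[[0,0,0],[0,0,0],[0,0,0],[0,0,0],[0,0,0],[0,0,0],[0,0,0],[0,0,0]]}' 0.7 | grep -v rot
python3 -m inch '{"xyz":[[0,0,0],[0,0,0],[0,0,0],[0,0,0],[0,0,0],[0,0,0],[0,0,0],[0,0,0]],"rotation":[[0,0,0],[0,0,0],[0,0,0],[0,0,0],[0,0,0],[0,0,0],[0,0,0],[0,0,0]]}' >/dev/null
cat > chk.py <<'E'
from h import *
d=snap('wrist'); st(); P=d['P']; c,s=np.cos(JA),np.sin(JA)
J=np.stack([c*(P[...,0]-JX)+s*(P[...,1]-JY),-s*(P[...,0]-JX)+c*(P[...,1]-JY),P[...,2]],-1)
for r in finder.trace('wrist','straightedge')[:1]:
    q=J[cv2.erode(r['region'].astype(np.uint8),np.ones((3,3)))>0]; q=q[np.isfinite(q[:,0])]; q=q[q[:,2]>.01]
    print('edge',cv2.minAreaRect((q[:,:2]*1000).astype(np.float32)))
for r in finder.trace('wrist','leg1'):
    f,a,l,z=legfit(d,r['region']); print('leg jig x,y',np.round([c*(f[0]-JX)+s*(f[1]-JY),-s*(f[0]-JX)+c*(f[1]-JY)],4),round(a-6.82,2),round(l,3),round(z,3))
E
python3 chk.py; python3 -c "
from h import *
chain([((.4200,-.1975,.12),96.82),((.42,-.1975,.04),96.82)])"
```

```text
time: 61.33
tcp_pos: [0.4165, -0.1997, 0.2867]
contact_force: [0.6, -1.1, 0.1]
finger_gap: 0.304
grip_force: 0.0
t 62.05 p [ 0.418  -0.1988  0.288 ] yaw 96.86 tilt [ 0.  0. -1.] gap 0.298 F [ 0.6  0.7 -0.8] grip 0.0 j [-34.  11. 106.   0.  63. -40.]
edge ((-27.6895751953125, 1.8793792724609375), (314.2184753417969, 57.18186569213867), 89.96163940429688)
leg jig x,y [0.0007 0.0343] 0.09 0.168 0.042
leg jig x,y [0.0008 0.1012] -0.22 0.167 0.042
leg jig x,y [ 0.0015 -0.0892] -1.21 0.167 0.042
leg jig x,y [ 0.001  -0.0292] -0.45 0.167 0.041
rotz 0.003 shift [0.01  0.018 1.4  ] | rows 4.7
rotz -0.000 shift [0.    0.    0.667] | rows 2.2
```

```bash
python3 -m inch '{"xyz":[[0.01,0.018,0.2],[0,0,0.3],[0,0,0.3],[0,0,0.3],[0,0,0.3],[0,0,0.3],[0,0,0.2],[0,0,0.15]],"rotation":[[0,0,0],[0,0,0],[0,0,0],[0,0,0],[0,0,0],[0,0,0],[0,0,0],[0,0,0]]}' | grep -v rot
python3 -m inch '{"xyz":[[0,0,0],[0,0,0],[0,0,0],[0,0,0],[0,0,0],[0,0,0],[0,0,0],[0,0,0]],"rotation":[[0,0,0],[0,0,0],[0,0,0],[0,0,0],[0,0,0],[0,0,0],[0,0,0],[0,0,0]]}' | grep -v rot
python3 -m inch '{"xyz":[[0,0,0],[0,0,0],[0,0,0],[0,0,0],[0,0,0],[0,0,0],[0,0,0],[0,0,0]],"rotation":[[0,0,0],[0,0,0],[0,0,0],[0,0,0],[0,0,0],[0,0,0],[0,0,0],[0,0,0]]}' 1 | grep -v rot
```

```text
time: 62.82
tcp_pos: [0.4193, -0.1972, 0.0398]
contact_force: [0.9, 0.1, -0.3]
finger_gap: 0.297
grip_force: 0.0
time: 63.48
tcp_pos: [0.42, -0.1976, 0.0424]
contact_force: [-0.4, 0.0, -0.6]
finger_gap: 0.301
grip_force: 0.0
time: 64.15
tcp_pos: [0.4195, -0.1974, 0.042]
contact_force: [-4.9, -1.5, 2.2]
finger_gap: 0.103
grip_force: 30.0
```

```bash
python3 -m inch '{"xyz":[[0,-0.05,-0.01],[0,-0.15,-0.02],[0,-0.12,-0.1],[0,0,-0.25],[0,0,-0.25],[0,0,-0.25],[0,0,-0.12],[0,0,0]],"rotation":[[0,0,0],[0,0,0],[0,0,0],[0,0,0],[0,0,0],[0,0,0],[0,0,0],[0,0,0]]}' | grep -v rot
python3 - <<'E'
from h import *
st(); chain([((.41,-.12,.16),96.82),((.43,-.03,.16),96.82),((.42,.15,.16),96.82),((.3245,.291,.16),90.3),((.3245,.291,.048),90.3)])
E
```

```text
time: 64.82
tcp_pos: [0.3825, -0.2027, 0.1645]
contact_force: [0.3, -0.8, -4.9]
finger_gap: 0.104
grip_force: 30.0
t 64.82 p [ 0.3825 -0.2027  0.1645] yaw 96.82 tilt [ 0.004 -0.003 -1.   ] gap 0.104 F [ 0.3 -0.8 -4.9] grip 30.0 j [-37.  18. 120.   0.  42. -44.]
rotz -0.000 shift [0.657 0.31  0.037] | rows 2.4
rotz -0.000 shift [0.725 0.255 0.   ] | rows 2.6
rotz -0.000 shift [1.499 0.095 0.   ] | rows 5.0
rotz 1.087 shift [ 1.179 -0.79   0.   ] | rows 4.7
rotz -0.000 shift [0.    0.    0.933] | rows 3.1
```

```bash
python3 -m inch '{"xyz":[[0.219,0.103,0],[0.219,0.103,0],[0.219,0.103,0],[0.242,0.085,0],[0.242,0.085,0],[0.242,0.085,0],[0.25,0.016,0],[0.25,0.016,0]],"rotation":[[0,0,0],[0,0,0],[0,0,0],[0,0,0],[0,0,0],[0,0,0],[0,0,0],[0,0,0]]}' | grep -v rot
python3 -m inch '{"xyz":[[0.25,0.016,0],[0.25,0.016,0],[0.25,0.016,0],[0.25,0.016,0],[0,0,0],[0,0,0],[0,0,0],[0,0,0]],"rotation":[[0,0,0],[0,0,0],[0,0,0],[0,0,0],[0,0,0.544],[0,0,0.543],[0,0,0],[0,0,0]]}' | grep -v rot
python3 -m inch '{"xyz":[[0.196,-0.132,0],[0.196,-0.132,0],[0.196,-0.132,0],[0.196,-0.132,0],[0.196,-0.132,0],[0.199,-0.13,0],[0,0,0],[0,0,0]],"rotation":[[0,0,0],[0,0,0],[0,0,0],[0,0,0],[0,0,0],[0,0,0],[0,0,0],[0,0,0]]}' | grep -v rot
python3 - <<'E'
from h import *
st(); chain([((.3245,.291,.16),90.3),((.3245,.291,.0455),90.3)])
d=snap('wrist'); save(d,'w14.png')
E
```

```text
time: 65.48
tcp_pos: [0.4253, 0.0323, 0.1605]
contact_force: [0.1, 0.1, -4.9]
finger_gap: 0.103
grip_force: 30.0
time: 66.15
tcp_pos: [0.4188, 0.1507, 0.1609]
contact_force: [-0.6, -0.5, -4.6]
finger_gap: 0.102
grip_force: 30.0
time: 66.82
tcp_pos: [0.3231, 0.2922, 0.1615]
contact_force: [-0.6, -0.5, -4.8]
finger_gap: 0.101
grip_force: 30.0
t 66.82 p [0.3231 0.2922 0.1615] yaw 90.51 tilt [-0.001 -0.    -1.   ] gap 0.101 F [-0.6 -0.5 -4.8] grip 30.0 j [ 33.  19. 119.   0.  42.  33.]
rotz 0.035 shift [-0.01   0.012  0.013] | rows 0.1
rotz -0.000 shift [0.    0.    0.954] | rows 3.2
```

View pics/w14.png

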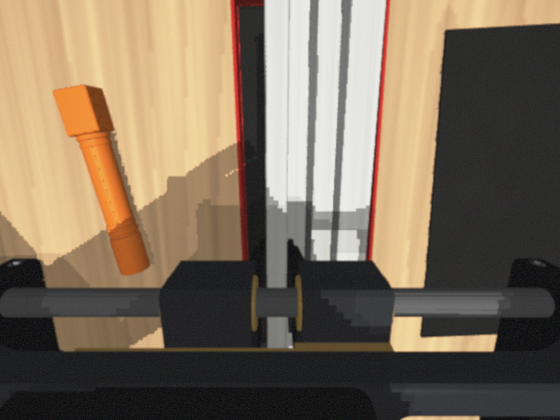

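```bash
python3 -m inch '{"xyz":[[-0.01,0.012,0.2],[0,0,0.2],[0,0,0.2],[0,0,0.2],[0,0,0.1],[0,0,0.05],[0,0,0.01],[0,0,0]],"rotation":[[0,0,0.035],[0,0,0],[0,0,0],[0,0,0],[0,0,0],[0,0,0],[0,0,0],[0,0,0]]}' | grep -v rot
python3 -m inch '{"xyz":[[0,0,0.006],[0,0,0.004],[0,0,0],[0,0,0],[0,0,0],[0,0,0],[0,0,0],[0,0,0]],"rotation":[[0,0,0],[0,0,0],[0,0,0],[0,0,0],[0,0,0],[0,0,0],[0,0,0],[0,0,0]]}' | grep -v rot
```

```text
time: 67.53
tcp_pos: [0.3257, 0.2902, 0.0469]
contact_force: [-0.4, 0.2, -3.9]
finger_gap: 0.1
grip_force: 30.0
time: 68.2
tcp_pos: [0.3252, 0.2907, 0.0457]
contact_force: [0.4, -0.4, -5.1]
finger_gap: 0.104
grip_force: 30.0
```

```bash
python3 -m inch '{"xyz":[[0,0,0],[0,0,0],[0,0,0],[0,0,0],[0,0,0],[0,0,0],[0,0,0],[0,0,0]],"rotation":[[0,0,0],[0,0,0],[0,0,0],[0,0,0],[0,0,0],[0,0,0],[0,0,0],[0,0,0]]}' 0.7 | grep -v rot
python3 -m inch '{"xyz":[[0,0,-0.1],[0,0,-0.25],[0,0,-0.3],[0,0,-0.3],[0,0,-0.3],[0,0,-0.3],[0,0,-0.3],[0,0,-0.3]],"rotation":[[0,0,0],[0,0,0],[0,0,0],[0,0,0],[0,0,0],[0,0,0],[0,0,0],[0,0,0]]}' | grep -v rot
python3 -m inch '{"xyz":[[0,0.2,0],[0,0.2,0],[0,0.2,0],[0,0,0],[0,0,0],[0,0,0],[0,0,0],[0,0,0]],"rotation":[[0,0,0],[0,0,0],[0,0,0],[0,0,0],[0,0,0],[0,0,0],[0,0,0],[0,0,0]]}' | grep -v rot
python3 - <<'E'
from h import *
d=snap('wrist');P=d['P']
for t in ['straightedge','tray']:
  for r in finder.trace('wrist',t)[:1]:
    q=P[cv2.erode(r['region'].astype(np.uint8),np.ones((3,3)))>0]; q=q[np.isfinite(q[:,0])]
    print(t,np.round(np.median(q,0),4),cv2.minAreaRect((q[:,:2]*1000).astype(np.float32)))
    if t[0]=='s': b=q[q[:,2]<.04]; print('body z by x',[round(float(np.median(b[abs(b[:,0]-x)<.005][:,2])),4) for x in (.34,.355,.37)])
t=snap('top'); save(t,'t15.png'); c,s=np.cos(JA),np.sin(JA)
for r in finder.trace('top','leg1'):
    f,a,l,z=legfit(t,r['region']); print('leg jig',np.round([c*(f[0]-JX)+s*(f[1]-JY),-s*(f[0]-JX)+c*(f[1]-JY)],4),round(a-6.82,2),round(l,3),round(z,3))
E
```

```text
time: 68.87
tcp_pos: [0.3252, 0.2906, 0.0456]
contact_force: [-0.5, 0.4, -1.0]
finger_gap: 0.301
grip_force: 0.0
time: 69.53
tcp_pos: [0.3246, 0.2902, 0.3057]
contact_force: [1.1, 0.1, 0.0]
finger_gap: 0.303
grip_force: 0.0
time: 70.2
tcp_pos: [0.3964, 0.2908, 0.3038]
contact_force: [-0.8, -0.4, -0.0]
finger_gap: 0.299
grip_force: 0.0
straightedge [0.3497 0.3303 0.0225] ((352.3196105957031, 289.1190185546875), (58.017250061035156, 318.21282958984375), 0.10505790263414383)
body z by x [0.0222, 0.0221, 0.0221]
tray [0.3868 0.3497 0.0047] ((354.2495422363281, 295.2747802734375), (127.73857879638672, 354.11956787109375), 1.2684133052825928)
leg jig [0.0058 0.1009] 0.02 0.155 0.045
leg jig [0.0031 0.0339] 0.02 0.162 0.045
leg jig [-0.055   0.2801] 67.65 0.161 0.033
leg jig [-0.0475  0.8028] 45.61 0.172 0.038
leg jig [ 0.0045 -0.0966] -0.11 0.16 0.045
leg jig [-0.2663  0.6111] 5.03 0.021 0.037
leg jig [ 0.004  -0.0322] -0.25 0.164 0.045
```

View pics/t15.png

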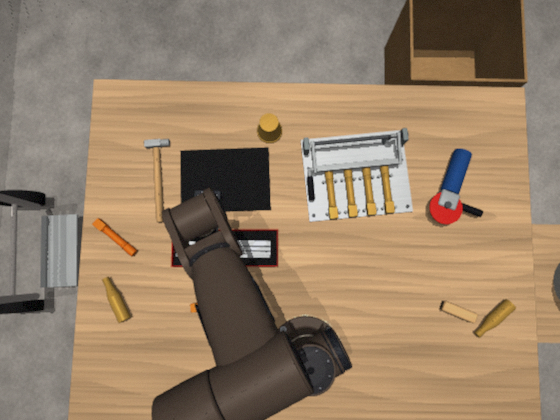

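```bash
python3 -c "
from plant import ctrl
print(ctrl.sign_off())"
```

```text
the job is handed in; nothing more can be done
None
```

I handed the job in at about 70 s: all four legs are in their own bays with feet flush (wrist camera: within about 1.5 mm), the clamp is snapped down, and the straightedge is flat in the red tray; hammer, cup and grinder look unmoved (`sign_off` returned no verdict).

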